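# Dress the revolving condiment stand

## Robot

A 6-joint arm with a two-finger parallel gripper is mounted at the origin on the work surface. World frame = base frame: x ahead of the robot, y to its left, z up, the work surface at z = 0. Lengths are in m, angles in rad, forces in N, time in s.
With the tool pointing down it reaches from about 0.225 to 0.875 m from the base axis. Payload 3.4 kg.
Tool frame: the origin (TCP) lies at the very end of the fingers, on their centre line; the grasp point (between the pads) lies 19 mm behind it (grip_depth is the distance from the TCP to the grasp point, in m); x points along the fingers, z is the direction in which the jaws open and shut, and the axes are right-handed (so a half turn about x gives the same grasp; the last joint's range is limited). The gripper opens to 85 mm and grips with 20 to 120 N. Pads are 22 mm wide; open, the fingers measure 114 mm over their backs; the gripper's body (76 mm by 85 mm) begins 54 mm behind the grasp point. The pads swing forward as they close: fully open they stand 13 mm farther back than shut.
Start: joints at [-1.226, 0.276, 1.505, -0, 1.361, -0.121], TCP at [0.258, -0.514, 0.231] pointing down, gripper open.
Joint ranges: [-2.89, 2.89], [-0.75, 2.08], [0.22, 2.7], [-1.18, 4.32], [0.11, 2.71], [-2.7, 2.7]. Speed limits (rad/s): [2.57, 2.57, 3.14, 3.14, 3.14, 3.14].

## Interface

Orientations are given as a unit quaternion [w, x, y, z].
In Python, from rig import get_state, get_image, sign_off, grip_depth gives the robot as it stands. The module is installed in compiled form; this text tells all that it offers.
- The arm moves only by the tool arm_command, never from a script. Its argument "series" is a list of rows, each an object with "dp": the shift along the tool's x, y, z scaled (see below), a list of three; "angular": the turn, a rotation vector about the tool's x, y, z scaled (see below), a list of three; "gripper": the finger opening in mm, from 0 to 85.4. A call has exactly 8 rows; each row shifts and turns the pose as measured when the row begins, along the tool's axes as they then stand; what a row does not reach is not made up. The controller multiplies each number of a shift by 0.12 m and each number of a turn by 90 degrees. A row lasts 1/8 s, in which the tool goes at most 62.5 mm and 10.7 degrees, less where a joint would pass 70% of its speed; a pose out of reach is approached as far as the arm can. A call with a number of a shift or a turn outside -1 to 1 is refused whole. A call with a gripper value outside its range is refused whole. The fingers move at their own pace and stop on an object; "grip_force" is the grip in N (left out, the last holds). Time passes only in rows, so rows that do not move let the fingers close, or fill a call up. It gives the time, the measured TCP pose, the force and the opening at its end, in the units of the state.
- get_state(): the state, without advancing time (a new reading comes with each control period).
- get_image(name): name is "scene" or "side" or "wrist"; returns a dict with "image" (384x512x3 uint8, blue, green, red), "depth" (384x512 float32, m along the optical axis (not along the pixel's ray), 0 where there is no reading), "mtx" (3x3 intrinsics, pixels), "k1" (the pictures are not rectified: a ray, as slopes to the right and down, at radius r is drawn at 1 + k1 r^2 times it, then the intrinsics apply), "view" (4x4, takes a point from world to camera coordinates); the wrist camera has in their place "mount" (4x4, takes a point from camera to tool coordinates, whose origin is the TCP and whose axes are the tool frame's). Camera axes: x right, y up, looking along -z (the intrinsics and any distortion apply to the point x, -y, -z); pixel columns grow to the right and rows downward; lengths in m; the calibration is good to about 2 mm. A picture is of the moment at which its call begins: read the wrist's pose just before it.
- sign_off(): hands the job in, once; it reports no verdict.
The state is a dict: "clock": time; "qpos": joint angles; "qd": joint speeds; "effort": joint torques, N m; "position": TCP position; "ee_rot": TCP orientation; "contact_force": force on the tool from outside, world axes, zero at the start; "moment": the same for the moment, N m; "width": finger opening in m.
Only numpy, scipy, OpenCV 4.12 (cv2) and the standard library are available. Lean on these libraries where they do the work, as an engineer would, in place of code of your own. Each camera call takes 0.05 s, during which the arm holds its last target. There are 200 camera calls.

## Task

Get the revolving condiment stand on the snack-bar counter ready without letting it turn: stand the red box upright on the red mark and the yellow box upright on the yellow mark, each centred and squarely lined up with its mark, and lay the steel rail across the stand's two fork posts, down in both notches and centred end to end. Do not disturb the shaker, the sauce bottle, the mug or the amber jar.

Things in the scene. Friction and masses are not known exactly. Their poses are not given: they have to be found in the camera images.
- turntable (a joint): angle (rad) of the round wooden turntable, anticlockwise from above; a level disc 290 mm across, top 50 mm above the counter, underside 36 mm, on a fixed round foot 190 mm across. It turns freely at a light touch (about 0.006 N m of bearing friction), starts at any angle and stays where it is if not pushed sideways
- red_mark (a point): red rectangle, 106 x 52 mm, painted flat on the turntable's top, level with it; the point is its centre on the top surface, 50 mm above the counter. Its x runs along the rectangle's length, its z up; it turns with the turntable. It lies 80 mm from the turning axis, its length square to the radius
- yellow_mark (a point): yellow rectangle, 106 x 52 mm, painted flat on the turntable's top, level with it; the point is its centre on the top surface, 50 mm above the counter. Its x runs along the rectangle's length, its z up; it turns with the turntable. It lies 80 mm from the turning axis, its length square to the radius
- seat_mid (a point): the point on the turning axis midway between the two fork seats, at seat height (125 mm above the counter). Its x runs from post to post, parallel to the length of both marks; its y points to the red mark, its z up
- seat_a (a point): the seat (floor of the notch) of one aluminium fork post on the turntable, 80 mm from the turning axis, 125 mm above the counter and 75 mm above the turntable's top. Post: 10 mm thick along the line joining the posts, 38 mm wide across it. Two prongs rise 14 mm above the seat with a 26 mm gap between them for the rail; prong tops 139 mm above the counter
- seat_b (a point): the opposite one: the seat (floor of the notch) of one aluminium fork post on the turntable, 80 mm from the turning axis, 125 mm above the counter and 75 mm above the turntable's top. Post: 10 mm thick along the line joining the posts, 38 mm wide across it. Two prongs rise 14 mm above the seat with a 26 mm gap between them for the rail; prong tops 139 mm above the counter
- red_box_mid (a point): red sachet box with closed lid (black band, white label on the top), 100 mm long (its x) x 46 mm wide (its y) x 55 mm high (its z), about 0.2 kg; both ends alike. Starts upright on the tray at any yaw. This point is its centre, 27.5 mm above its underside
- yellow_box_mid (a point): yellow sachet box with closed lid (black band, white label on the top), 100 mm long (its x) x 46 mm wide (its y) x 55 mm high (its z), about 0.2 kg; both ends alike. Starts upright on the tray at any yaw. This point is its centre, 27.5 mm above its underside
- rail_mid (a point): straight steel rail with black ends, 200 mm long (its x), 16 mm wide (its y), 22 mm high (its z), about 0.2 kg, both ends alike; starts lying on the counter at any yaw. This point is its centre, 11 mm above its underside
- tray: fixed red serving tray with white paper, 280 mm (its x) x 180 mm (its y), floor 6 mm thick, rim 12 mm high; origin under its centre on the counter. The boxes stand on it near its two ends; it lies to one side of the turntable, the rail to the other
- shaker_mid (a point): glass shaker jar, 42 mm across, 85 mm high, standing near the rail; its mid-height. Bystander
- sauce_mid (a point): orange sauce bottle with green cap, 52 mm across, 130 mm high, standing near the rail; its mid-height. Bystander
- jar_mid (a point): amber glass jar with blue lid, 68 mm across, 75 mm high, standing close beyond the turntable's far rim; its mid-height. Bystander
- mug_mid (a point): white mug, 76 mm across plus a handle, 90 mm high, standing beyond the tray's far end; mid-height on its axis. Bystander

How it is judged:
By the outcome, as a careful person would: the job done as asked, in the order asked, and still so for the second after the job is handed in, with the robot touching nothing.
It also fails if it takes over 67 s, if anything falls off the work surface, if the arm or the gripper's body presses on something with over 40 N, if the wrist force passes 120 N, or if a joint passes its speed limit or range.

## Working session

There is one attempt and no reset: what is moved stays moved. The work goes in short steps, Python scripts to look and compute and a tool call to move; the robot and the scene stay as the last step left them, time stands still between calls to the robot, and variables do not carry over. Pictures are saved under pics/ and viewed, about 8 in all and at most 12, crops included, and the job is handed in when it is done.

Besides the shell and the picture viewer there is one more tool, called by a JSON object that holds its "op" and its "data", one argument or row to a line. arm_command: Moves the arm, as the interface text tells. Its arguments: {"type":"object","properties":{"series":{"type":"array","items":{"type":"object","properties":{"dp":{"type":"array","items":{"type":"number"}},"angular":{"type":"array","items":{"type":"number"}},"gripper":{"type":"number"}}}},"grip_force":{"type":"number"}},"required":["series"]}

```bash
mkdir -p pics; cat > h.py <<'E'
import numpy as np, cv2
from rig import get_state,get_image,sign_off,grip_depth
from scipy.spatial.transform import Rotation as R
def cap(n):
    s=get_state(); d=get_image(n)
    if n=='wrist':
        w,x,y,z=s['ee_rot']; T=np.eye(4); T[:3,:3]=R.from_quat([x,y,z,w]).as_matrix(); T[:3,3]=s['position']
        d['c2w']=T@np.array(d['mount'])
    else: d['c2w']=np.linalg.inv(np.array(d['view']))
    return d
def rays(d,uv):
    uv=np.atleast_2d(uv).astype(float)
    K=np.array(d['mtx']); dist=np.array([d['k1'],0,0,0.])
    # k1 as forward model = cv2 radial
    p=cv2.undistortPointsIter(uv.reshape(-1,1,2),K,dist,None,None,(3,60,1e-10)).reshape(-1,2)
    v=np.c_[p[:,0],-p[:,1],-np.ones(len(p))]
    return d['c2w'][:3,3], v@d['c2w'][:3,:3].T
def plane(d,uv,z):
    o,v=rays(d,uv); return o+v*((z-o[2])/v[:,2])[:,None]
def cloud(d):
    h,w=d['depth'].shape; u,v=np.meshgrid(np.arange(w),np.arange(h))
    o,r=rays(d,np.c_[u.ravel(),v.ravel()]); return (o+r*d['depth'].reshape(-1,1)).reshape(h,w,3)
E
python3 - <<'E'
from h import *
s=get_state();print({k:np.round(v,3) for k,v in s.items()},grip_depth)
ims=[]
for n in ['scene','side','wrist']:
    d=cap(n);np.save(f'{n}0.npy',d,allow_pickle=True);ims.append(d['image']);print(n,d['k1'],np.round(d['c2w'],2).tolist(),(d['depth']>0).mean(),d['mtx'][0][0])
cv2.imwrite('pics/a.png',np.vstack([np.hstack(ims[:2]),np.hstack([ims[2],0*ims[2]])])[:, :])
for n,i in zip('xyz',ims): cv2.imwrite(f'pics/{n}.png',i)
cv2.imwrite('pics/a.png',cv2.resize(cv2.imread('pics/a.png'),(800,600)))
E
```

```text
{'clock': np.float64(0.0), 'qpos': array([-1.226,  0.277,  1.506, -0.   ,  1.361, -0.121]), 'qd': array([-0.   ,  0.   ,  0.   ,  0.   ,  0.001, -0.001]), 'effort': array([-3.0000e-03, -4.1678e+01, -2.4581e+01, -0.0000e+00,  1.1000e-02,
       -0.0000e+00]), 'position': array([ 0.258, -0.513,  0.23 ]), 'ee_rot': array([ 0.601,  0.371,  0.602, -0.371]), 'contact_force': array([ 0.726,  0.002, -0.603]), 'moment': array([-0.014, -0.021,  0.001]), 'width': np.float64(0.085)} 0.0187
scene 0.005329933787797395 [[0.56, -0.66, 0.49, 1.05], [0.83, 0.46, -0.32, -0.32], [-0.01, 0.59, 0.81, 0.86], [0.0, 0.0, 0.0, 1.0]] 0.9957682291666666 359.41426692053506
side 0.03194108651456661 [[-0.91, 0.21, -0.35, 0.05], [-0.41, -0.53, 0.75, 1.14], [-0.02, 0.82, 0.57, 0.99], [0.0, 0.0, 0.0, 1.0]] 0.9843699137369791 485.44590326946457
wrist -0.043526176435733165 [[0.45, 0.85, 0.28, 0.33], [-0.89, 0.43, 0.14, -0.48], [-0.0, -0.32, 0.95, 0.37], [0.0, 0.0, 0.0, 1.0]] 0.9960479736328125 317.0177835763179
```

View pics/a.png

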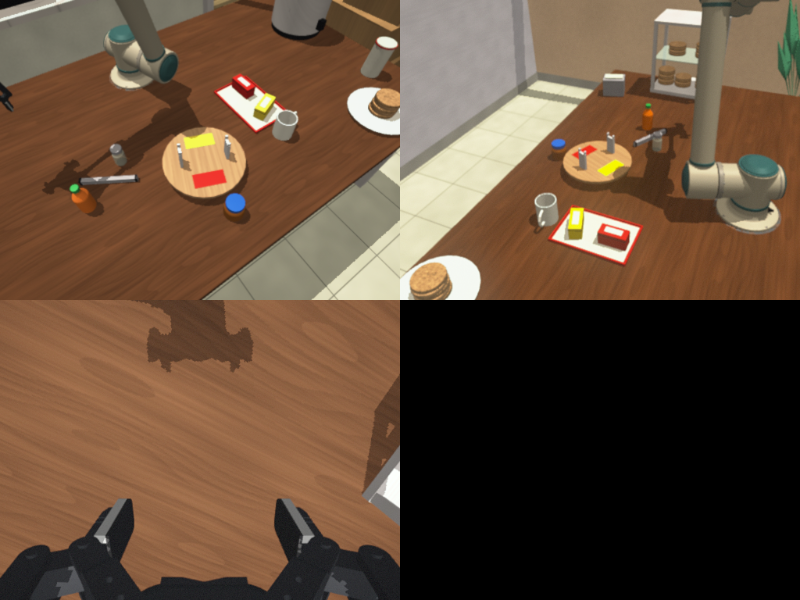

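Scene view (left) shows the turntable near (204,162) with the red mark at (209,178), yellow mark at (199,141). The rail is at (108,180) between shaker (118,155) and sauce (82,200). The tray is at (250,103), with the mug at (285,125) and jar at (234,205). The side view shows the same layout.

```bash
cat > m.py <<'E'
from h import *
def masks(im):
    h=cv2.cvtColor(im,cv2.COLOR_BGR2HSV).astype(int);H,S,V=h[...,0],h[...,1],h[...,2]
    return dict(red=((H<6)|(H>174))&(S>170)&(V>70),yellow=(H>24)&(H<35)&(S>150)&(V>90),blue=(H>100)&(H<130)&(S>120)&(V>60),
      orange=(H>6)&(H<16)&(S>200)&(V>120),gray=(S<60))
def rect(p):
    (c,(a,b),t)=cv2.minAreaRect(p[:,:2].astype(np.float32)*1000)
    if a<b:a,b,t=b,a,t+90
    return np.round(c,1),round(a,1),round(b,1),round((t+90)%180-90,1)
def blobs(d,sel,z,minpx=40):
    n,l,st,c=cv2.connectedComponentsWithStats(sel.astype(np.uint8),connectivity=4)
    for i in range(1,n):
        if st[i,4]>=minpx:
            v,u=np.nonzero(l==i); yield u,v,plane(d,np.c_[u,v],z)
E
python3 - <<'E'
from m import *
for n in ['scene','side']:
    d=np.load(f'{n}0.npy',allow_pickle=True).item();C=cloud(d);M=masks(d['image']);Z=C[...,2]
    print(n,'table z',np.median(Z[(abs(Z)<.02)]))
    reg=(C[...,0]>.15)&(C[...,0]<.9)&(abs(C[...,1])<.75)
    def show(lbl,sel,z,mp=40):
        for u,v,p in blobs(d,sel&reg,z,mp): print(' ',lbl,len(u),int(u.mean()),int(v.mean()),'rect',rect(p),'mean',np.round(p.mean(0)*1000,1)[:2],'cz',round(np.median(C[v,u,2])*1000,1))
    for c in ['red','yellow']:
        show(c+'mark',M[c]&(Z<.055)&(Z>.042),.05)
        show(c+'box',(M[c])&(Z>.057)&(Z<.067),.061)
    show('boxtop',(Z>.057)&(Z<.066),.061)
    show('disc',(Z>.044)&(Z<.055),.05,500)
    show('blue',M['blue']&(Z>.06),.075)
    show('orange',M['orange'],.065)
    show('rail',(Z>.017)&(Z<.026)&M['gray'],.022)
    show('prongs',(Z>.133)&(Z<.146),.139,8)
    show('tall80',(Z>.078)&(Z<.095),.085,15)
    show('sauce',(Z>.12)&(Z<.14),.13,8)
    show('tray',(Z>.003)&(Z<.009)&M['gray'],.006,200)
E
```

```text
scene table z -0.0010092677580438858
  redmark 82 310 111 rect (array([399.7, 315.6]), 102.6, 39.3, 19.7) mean [405.3 317. ] cz 48.6
  redmark 686 267 228 rect (array([683.2, -49.5]), 104.0, 49.9, 67.9) mean [683.4 -50.1] cz 49.6
  redbox 84 306 101 rect (array([373.8, 333.5]), 60.8, 46.8, 1.9) mean [368.7 330.4] cz 59.8
  redbox 78 318 110 rect (array([426.1, 334.9]), 46.3, 36.3, -88.0) mean [428.5 333.9] cz 59.6
  yellowmark 44 333 143 rect (array([555.8, 283.8]), 42.6, 17.2, 27.5) mean [555.9 284.5] cz 48.6
  yellowmark 536 254 180 rect (array([534.5,  10.8]), 104.7, 53.6, 68.1) mean [535.8  10.3] cz 49.4
  yellowbox 181 339 132 rect (array([536.1, 327.5]), 101.1, 44.8, -67.7) mean [538.3 325.7] cz 59.7
  boxtop 279 312 105 rect (array([393.8, 334.1]), 101.0, 46.8, 1.9) mean [393.7 333.8] cz 59.9
  boxtop 330 339 131 rect (array([535.5, 327.2]), 101.1, 46.1, -67.7) mean [534.9 327.1] cz 59.8
  boxtop 45 494 139 rect (array([827.4, 686.3]), 58.3, 20.3, 32.2) mean [824.6 684.1] cz 62.1
  boxtop 49 367 150 rect (array([641.9, 339.9]), 62.8, 26.7, 33.2) mean [641.  342.3] cz 61.7
  bo
[... 4233 characters left out ...]
) mean [636.3  60.9] cz 86.1
  tall80 215 186 258 rect (array([653.1, 323. ]), 83.8, 71.7, -60.4) mean [652.5 323.4] cz 85.5
  tall80 1142 38 352 rect (array([798.1, 711. ]), 105.6, 77.7, -3.0) mean [799.1 715.2] cz 87.6
  sauce 30 317 134 rect (array([ 518.4, -408.5]), 39.8, 22.2, -72.1) mean [ 518.4 -410.1] cz 128.4
  sauce 46 269 175 rect (array([577.2, -89.3]), 55.1, 26.4, -28.3) mean [575.  -85.7] cz 125.8
  sauce 47 232 194 rect (array([638.5,  59.7]), 56.2, 23.6, -21.0) mean [637.5  61.4] cz 126.4
  sauce 156 372 243 rect (array([206. , 109.1]), 118.2, 50.5, -34.7) mean [190.3 123.9] cz 130.8
  tray 1977 250 302 rect (array([459.7, 321.7]), 258.6, 158.8, 0.1) mean [456.7 335.7] cz 5.5
```

```bash
cat > plan.py <<'E'
import sys
from h import *
# plan.py x y z yaw(deg, jaw axis) n : n equal rows to a tool-down pose (mm)
def yawof(Rm): return np.degrees(np.arctan2(Rm[1,2],Rm[0,2]))
def now():
    s=get_state(); w,x,y,z=s['ee_rot']; return s,np.array(s['position']),R.from_quat([x,y,z,w])
def down(yaw):
    c,s_=np.cos(np.radians(yaw)),np.sin(np.radians(yaw)); X=np.array([0,0,-1.]);Z=np.array([c,s_,0]);return R.from_matrix(np.c_[X,np.cross(Z,X),Z])
if __name__=='__main__':
    s,p,r=now(); a=list(map(float,sys.argv[1:])); print('t',round(s['clock'],2),'at',np.round(p*1000,1),'yaw',round(yawof(r.as_matrix()),2),'w',round(s['width']*1000,1),'tilt',np.round(r.as_matrix()[:,0],3),'q6',round(s['qpos'][5],2))
    if a:
        x,y,z,yaw,n=a; n=int(n); t=np.array([x,y,z])/1000; rt=down(yaw); rv=(r.inv()*rt).as_rotvec()
        for k in range(n):
            rk=r*R.from_rotvec(rv*k/n); d=rk.inv().apply((t-p)/n)/.12; print(np.round(d,3).tolist(),np.round(rv/n/(np.pi/2),3).tolist())
        print('step mm',np.linalg.norm(t-p)/n*1000,'deg',np.degrees(np.linalg.norm(rv))/n)
E
python3 plan.py; python3 plan.py 600 -25 300 -22 12; python3 plan.py 600 -25 300 158 12|tail -1
```

```text
t 0.15 at [ 258.1 -513.4  230.6] yaw -63.31 w 85.1 tilt [-0.     0.001 -1.   ] q6 -0.12
t 0.15 at [ 258.1 -513.4  230.6] yaw -63.31 w 85.1 tilt [-0.     0.001 -1.   ] q6 -0.12
[-0.048, 0.364, -0.196] [-0.038, -0.0, -0.0]
[-0.048, 0.376, -0.174] [-0.038, -0.0, -0.0]
[-0.048, 0.385, -0.151] [-0.038, -0.0, -0.0]
[-0.048, 0.394, -0.128] [-0.038, -0.0, -0.0]
[-0.048, 0.401, -0.104] [-0.038, -0.0, -0.0]
[-0.048, 0.406, -0.08] [-0.038, -0.0, -0.0]
[-0.048, 0.41, -0.055] [-0.038, -0.0, -0.0]
[-0.048, 0.413, -0.03] [-0.038, -0.0, -0.0]
[-0.048, 0.414, -0.006] [-0.038, -0.0, -0.0]
[-0.048, 0.414, 0.019] [-0.038, -0.0, -0.0]
[-0.048, 0.412, 0.044] [-0.038, -0.0, -0.0]
[-0.048, 0.408, 0.069] [-0.038, -0.0, -0.0]
step mm 50.01511523052969 deg 3.4428486117167387
step mm 50.01511523052969 deg 11.557158743678903
```

{"op": "arm_command", "data": {
  "series": [
    {"dp": [-0.06,0.36,-0.2],"angular": [-0.04,0,0],"gripper": 85},
    {"dp": [-0.05,0.38,-0.17],"angular": [-0.04,0,0],"gripper": 85},
    {"dp": [-0.05,0.385,-0.15],"angular": [-0.04,0,0],"gripper": 85},
    {"dp": [-0.05,0.395,-0.13],"angular": [-0.04,0,0],"gripper": 85},
    {"dp": [-0.05,0.4,-0.1],"angular": [-0.04,0,0],"gripper": 85},
    {"dp": [-0.05,0.41,-0.08],"angular": [-0.04,0,0],"gripper": 85},
    {"dp": [-0.05,0.41,-0.055],"angular": [-0.04,0,0],"gripper": 85},
    {"dp": [-0.05,0.41,-0.03],"angular": [-0.04,0,0],"gripper": 85}
  ]
}}

```text
clock: 1.15
position: [0.4859, -0.1777, 0.2785]
ee_rot: [0.675, 0.208, 0.678, -0.206]
contact_force: [0.5, -1.3, -0.1]
width: 0.085
```

```bash
python3 plan.py 600 -25 300 -22 7
```

```text
t 1.15 at [ 485.9 -177.7  278.5] yaw -34.01 w 85.0 tilt [-0.003  0.004 -1.   ] q6 0.11
[-0.025, 0.227, 0.011] [-0.019, -0.0, -0.0]
[-0.025, 0.226, 0.018] [-0.019, -0.0, -0.0]
[-0.025, 0.226, 0.024] [-0.019, -0.0, -0.0]
[-0.025, 0.225, 0.031] [-0.019, -0.0, -0.0]
[-0.025, 0.224, 0.038] [-0.019, -0.0, -0.0]
[-0.026, 0.223, 0.044] [-0.019, -0.0, -0.0]
[-0.026, 0.221, 0.051] [-0.019, -0.0, -0.0]
step mm 27.4050148919186 deg 1.7168425864310897
```

Good tracking.

{"op": "arm_command", "data": {
  "series": [
    {"dp": [-0.025,0.28,0.01],"angular": [-0.025,0,0],"gripper": 85},
    {"dp": [-0.03,0.28,0.02],"angular": [-0.025,0,0],"gripper": 85},
    {"dp": [-0.03,0.28,0.03],"angular": [-0.025,0,0],"gripper": 85},
    {"dp": [-0.03,0.28,0.04],"angular": [-0.025,0,0],"gripper": 85},
    {"dp": [-0.03,0.27,0.05],"angular": [-0.02,0,0],"gripper": 85},
    {"dp": [-0.03,0.19,0.05],"angular": [-0.02,0,0],"gripper": 85},
    {"dp": [0,0,0],"angular": [0,0,0],"gripper": 85},
    {"dp": [0,0,0],"angular": [0,0,0],"gripper": 85}
  ]
}}

```text
clock: 2.15
position: [0.6008, -0.0132, 0.2978]
ee_rot: [0.693, 0.128, 0.699, -0.125]
contact_force: [-0.1, 0.2, -0.2]
width: 0.0848
```

```bash
python3 plan.py; python3 - <<'E'
from m import *
d=cap('wrist');np.save('w1.npy',d,allow_pickle=True);C=cloud(d);M=masks(d['image']);Z=C[...,2]
cv2.imwrite('pics/w1.png',d['image'])
def show(lbl,sel,z,mp=40):
    for u,v,p in blobs(d,sel,z,mp): print(' ',lbl,len(u),int(u.mean()),int(v.mean()),'rect',rect(p),'mean',np.round(p.mean(0)*1000,1)[:2],'cz',round(np.median(C[v,u,2])*1000,1))
for c in ['red','yellow']:
    show(c+'mark',M[c]&(Z<.058)&(Z>.04),.05,200)
show('boxtop',(Z>.055)&(Z<.068),.061,300)
show('disc',(Z>.042)&(Z<.057),.05,1500)
show('prongs',(Z>.131)&(Z<.146),.139,20)
show('blue',M['blue']&(Z>.06),.075)
E
```

```text
t 2.15 at [600.8 -13.2 297.8] yaw -20.64 w 84.8 tilt [-0.007  0.005 -1.   ] q6 0.22
  redmark 3257 333 159 rect (array([682.7, -48.6]), 104.6, 50.5, 67.9) mean [683.3 -46.7] cz 50.7
  disc 38952 269 145 rect (array([608.5, -17.8]), 285.6, 285.4, -80.5) mean [613.5  -4.8] cz 50.1
  prongs 78 256 93 rect (array([623.,  62.]), 9.6, 5.5, 69.3) mean [623.   61.8] cz 138.9
  prongs 80 290 94 rect (array([652.6,  50. ]), 9.7, 5.5, 70.8) mean [652.5  49.8] cz 138.8
  prongs 62 253 248 rect (array([564.3, -84.2]), 13.2, 5.3, 68.8) mean [564.  -83.9] cz 138.4
  prongs 64 282 249 rect (array([593.1, -95.6]), 12.0, 5.4, 70.5) mean [593.1 -95.5] cz 138.0
  blue 2292 434 119 rect (array([801.4, -36.2]), 62.5, 58.8, -12.9) mean [801.7 -35.2] cz 75.0
```

View pics/w1.png

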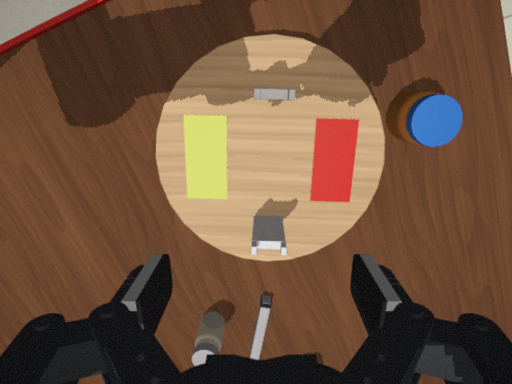

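The wrist view shows the disc centre near (270,148), red mark (334,160), yellow mark (206,157), posts (274,94) and (269,240), and the jar lid (434,120). The geometry is consistent (axis about (608,-17), posts along 67.9°). I'll go to the red box next.

```bash
python3 plan.py 391 337 190 -88 10; cat > look.py <<'E'
import sys
from m import *
d=cap('wrist');C=cloud(d);M=masks(d['image']);Z=C[...,2];cv2.imwrite('pics/last.png',d['image'])
def show(lbl,sel,z,mp=40):
    for u,v,p in blobs(d,sel,z,mp): print(' ',lbl,len(u),int(u.mean()),int(v.mean()),'rect',rect(p),'cz',round(np.median(C[v,u,2])*1000,1))
zt,n=float(sys.argv[1])/1000,int(sys.argv[2])
show('top',(abs(Z-zt)<.007),zt,n)
E
python3 - <<'E'
from m import *
d=np.load('w1.npy',allow_pickle=True).item();C=cloud(d)
h=cv2.cvtColor(d['image'],cv2.COLOR_BGR2HSV);s=(h[...,0]>22)&(h[...,0]<38)&(h[...,1]>150)&(abs(C[...,2]-.05)<.01)
for u,v,p in blobs(d,s,.05,300):print(rect(p))
E
```

```text
t 2.2 at [600.8 -13.3 297.8] yaw -20.66 w 85.3 tilt [-0.007  0.005 -1.   ] q6 0.22
[0.093, 0.211, -0.266] [0.075, -0.001, 0.0]
[0.092, 0.179, -0.289] [0.075, -0.001, 0.0]
[0.092, 0.143, -0.308] [0.075, -0.001, 0.0]
[0.092, 0.106, -0.323] [0.075, -0.001, 0.0]
[0.092, 0.068, -0.333] [0.075, -0.001, 0.0]
[0.091, 0.028, -0.339] [0.075, -0.001, 0.0]
[0.091, -0.012, -0.34] [0.075, -0.001, 0.0]
[0.091, -0.052, -0.336] [0.075, -0.001, 0.0]
[0.09, -0.091, -0.328] [0.075, -0.001, 0.0]
[0.09, -0.128, -0.315] [0.075, -0.001, 0.0]
step mm 42.22847670488665 deg 6.734096559929303
```

{"op": "arm_command", "data": {
  "series": [
    {"dp": [0.09,0.21,-0.27],"angular": [0.075,0,0],"gripper": 85},
    {"dp": [0.09,0.18,-0.29],"angular": [0.075,0,0],"gripper": 85},
    {"dp": [0.09,0.145,-0.31],"angular": [0.075,0,0],"gripper": 85},
    {"dp": [0.09,0.105,-0.325],"angular": [0.075,0,0],"gripper": 85},
    {"dp": [0.09,0.07,-0.335],"angular": [0.075,0,0],"gripper": 85},
    {"dp": [0.09,0.03,-0.34],"angular": [0.075,0,0],"gripper": 85},
    {"dp": [0.09,-0.01,-0.34],"angular": [0.075,0,0],"gripper": 85},
    {"dp": [0.09,-0.05,-0.335],"angular": [0.075,0,0],"gripper": 85}
  ]
}}

```text
clock: 3.2
position: [0.4332, 0.2686, 0.2114]
ee_rot: [0.55, 0.443, 0.553, -0.443]
contact_force: [0.3, 0.2, 0.9]
width: 0.0845
```

```bash
python3 plan.py 391 337 190 -88 4
```

```text
t 3.2 at [433.2 268.6 211.4] yaw -77.56 w 84.5 tilt [-0.004  0.002 -1.   ] q6 1.77
[0.045, -0.055, -0.158] [0.029, -0.0, 0.001]
[0.045, -0.062, -0.155] [0.029, -0.0, 0.001]
[0.045, -0.069, -0.152] [0.029, -0.0, 0.001]
[0.045, -0.076, -0.149] [0.029, -0.0, 0.001]
step mm 20.790693167370705 deg 2.611504397573715
```

{"op": "arm_command", "data": {
  "series": [
    {"dp": [0.045,-0.06,-0.17],"angular": [0.03,0,0],"gripper": 85},
    {"dp": [0.045,-0.06,-0.16],"angular": [0.03,0,0],"gripper": 85},
    {"dp": [0.045,-0.07,-0.16],"angular": [0.03,0,0],"gripper": 85},
    {"dp": [0.045,-0.08,-0.15],"angular": [0.03,0,0],"gripper": 85},
    {"dp": [0,0,0],"angular": [0,0,0],"gripper": 85},
    {"dp": [0,0,0],"angular": [0,0,0],"gripper": 85},
    {"dp": [0,0,0],"angular": [0,0,0],"gripper": 85},
    {"dp": [0,0,0],"angular": [0,0,0],"gripper": 85}
  ]
}}

```text
clock: 4.2
position: [0.3879, 0.3363, 0.1898]
ee_rot: [0.504, 0.494, 0.505, -0.497]
contact_force: [-0.6, 0.3, 0.8]
width: 0.0849
```

```bash
python3 look.py 61 300; python3 plan.py 391 337 80 -88 8
```

```text
top 5068 262 20 rect (array([513.3, 330.6]), 106.9, 41.6, -88.9) cz 61.1
  top 5450 259 178 rect (array([389.1, 338. ]), 99.6, 45.5, 1.7) cz 61.0
t 4.25 at [387.9 336.3 189.8] yaw -88.97 w 85.3 tilt [-0.004 -0.001 -1.   ] q6 2.13
[0.114, 0.004, -0.001] [-0.001, 0.0, 0.0]
[0.114, 0.004, -0.001] [-0.001, 0.0, 0.0]
[0.114, 0.004, -0.001] [-0.001, 0.0, 0.0]
[0.114, 0.004, -0.001] [-0.001, 0.0, 0.0]
[0.114, 0.003, -0.001] [-0.001, 0.0, 0.0]
[0.114, 0.003, -0.001] [-0.001, 0.0, 0.0]
[0.114, 0.003, -0.001] [-0.001, 0.0, 0.0]
[0.114, 0.003, -0.001] [-0.001, 0.0, 0.0]
step mm 13.725724805174469 deg 0.1250615546558245
```

View pics/last.png

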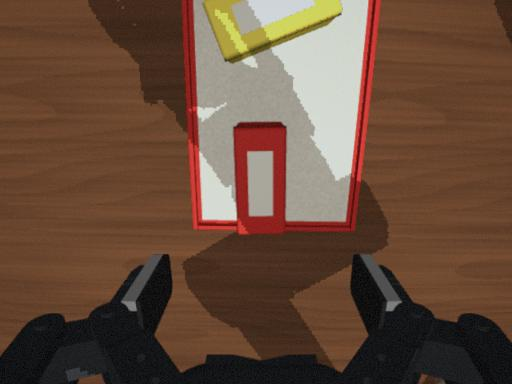

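The red box top is at (259,178) with yaw 1.7°, and it sits between the jaws. Descend to it.

{"op": "arm_command", "data": {
  "series": [
    {"dp": [0.195,0.015,-0.014],"angular": [-0.007,0,0],"gripper": 85},
    {"dp": [0.195,0,0],"angular": [0,0,0],"gripper": 85},
    {"dp": [0.195,0,0],"angular": [0,0,0],"gripper": 85},
    {"dp": [0.195,0,0],"angular": [0,0,0],"gripper": 85},
    {"dp": [0.195,0,0],"angular": [0,0,0],"gripper": 85},
    {"dp": [0.195,0,0],"angular": [0,0,0],"gripper": 85},
    {"dp": [0.16,0,0],"angular": [0,0,0],"gripper": 85},
    {"dp": [0,0,0],"angular": [0,0,0],"gripper": 85}
  ]
}}

```text
clock: 5.25
position: [0.3931, 0.3377, 0.0273]
ee_rot: [0.507, 0.494, 0.507, -0.493]
contact_force: [-0.2, -1.0, 0.1]
width: 0.0853
```

```bash
python3 plan.py 389 338 26 -88.3 1
```

```text
t 5.25 at [393.1 337.7  27.3] yaw -88.43 w 85.3 tilt [ 0.001  0.002 -1.   ] q6 2.12
[0.011, -0.034, -0.004] [-0.001, -0.001, -0.001]
step mm 4.370419728087144 deg 0.17021473876780574
```

{"op": "arm_command", "data": {
  "series": [
    {"dp": [0.01,-0.034,-0.003],"angular": [0,0,0],"gripper": 85},
    {"dp": [0,0,0],"angular": [0,0,0],"gripper": 40},
    {"dp": [0,0,0],"angular": [0,0,0],"gripper": 40},
    {"dp": [0,0,0],"angular": [0,0,0],"gripper": 40},
    {"dp": [0,0,0],"angular": [0,0,0],"gripper": 40},
    {"dp": [0,0,0],"angular": [0,0,0],"gripper": 40},
    {"dp": [0,0,0],"angular": [0,0,0],"gripper": 40},
    {"dp": [0,0,0],"angular": [0,0,0],"gripper": 40}
  ],
  "grip_force": 40
}}

```text
clock: 6.25
position: [0.3903, 0.3388, 0.0285]
ee_rot: [0.507, 0.495, 0.507, -0.491]
contact_force: [0.8, 0.1, -0.3]
width: 0.0456
```

```bash
python3 plan.py 395 330 190 -85 3
```

```text
t 6.25 at [390.3 338.8  28.5] yaw -88.44 w 45.6 tilt [ 0.005  0.004 -1.   ] q6 2.12
[-0.449, 0.014, 0.023] [-0.013, -0.001, -0.001]
[-0.449, 0.013, 0.024] [-0.013, -0.001, -0.001]
[-0.449, 0.012, 0.025] [-0.013, -0.001, -0.001]
step mm 53.92505225380203 deg 1.151453506479091
```

```bash
python3 - <<'E'
from plan import *
p=np.array([.391,.338,.19]);t=np.array([.682,-.047,.19]);n=10;r=down(-88.4);rt=down(-22.1);rv=(r.inv()*rt).as_rotvec();print(rv)
for k in range(n):
    rk=r*R.from_rotvec(rv*k/n); print(np.round(rk.inv().apply((t-p)/n)/.12,3),np.round(rv/n/np.pi*2,3))
E
```

```text
[-1.15715329  0.          0.        ]
[0.    0.233 0.327] [-0.074  0.     0.   ]
[0.    0.194 0.352] [-0.074  0.     0.   ]
[0.    0.152 0.372] [-0.074  0.     0.   ]
[0.    0.108 0.387] [-0.074  0.     0.   ]
[0.    0.063 0.397] [-0.074  0.     0.   ]
[0.    0.016 0.402] [-0.074  0.     0.   ]
[ 0.    -0.03   0.401] [-0.074  0.     0.   ]
[ 0.    -0.076  0.395] [-0.074  0.     0.   ]
[ 0.    -0.121  0.383] [-0.074  0.     0.   ]
[ 0.    -0.165  0.367] [-0.074  0.     0.   ]
```

{"op": "arm_command", "data": {
  "series": [
    {"dp": [-0.35,0,0],"angular": [0,0,0],"gripper": 40},
    {"dp": [-0.45,0,0],"angular": [0,0,0],"gripper": 40},
    {"dp": [-0.45,0,0],"angular": [0,0,0],"gripper": 40},
    {"dp": [-0.15,0.23,0.33],"angular": [-0.074,0,0],"gripper": 40},
    {"dp": [0,0.195,0.35],"angular": [-0.074,0,0],"gripper": 40},
    {"dp": [0,0.15,0.37],"angular": [-0.074,0,0],"gripper": 40},
    {"dp": [0,0.11,0.39],"angular": [-0.074,0,0],"gripper": 40},
    {"dp": [0,0.06,0.4],"angular": [-0.074,0,0],"gripper": 40}
  ]
}}

```text
clock: 7.25
position: [0.5373, 0.1439, 0.1997]
ee_rot: [0.631, 0.32, 0.631, -0.318]
contact_force: [0.5, -0.1, -2.4]
width: 0.0456
```

```bash
python3 plan.py 682 -48 190 -22.1 6
```

```text
t 7.25 at [537.3 143.9 199.7] yaw -53.63 w 45.6 tilt [ 0.002  0.004 -1.   ] q6 1.07
[0.013, 0.004, 0.334] [-0.058, -0.0, -0.0]
[0.013, -0.027, 0.333] [-0.058, -0.0, -0.0]
[0.013, -0.057, 0.329] [-0.058, -0.0, -0.0]
[0.013, -0.087, 0.322] [-0.058, -0.0, -0.0]
[0.013, -0.116, 0.313] [-0.058, -0.0, -0.0]
[0.013, -0.144, 0.301] [-0.058, -0.0, -0.0]
step mm 40.09246549896432 deg 5.254981665101205
```

{"op": "arm_command", "data": {
  "series": [
    {"dp": [0,0.005,0.335],"angular": [-0.058,0,0],"gripper": 40},
    {"dp": [0,-0.027,0.335],"angular": [-0.058,0,0],"gripper": 40},
    {"dp": [0,-0.057,0.33],"angular": [-0.058,0,0],"gripper": 40},
    {"dp": [0,-0.087,0.32],"angular": [-0.058,0,0],"gripper": 40},
    {"dp": [0,-0.115,0.31],"angular": [-0.058,0,0],"gripper": 40},
    {"dp": [0,-0.13,0.25],"angular": [-0.05,0,0],"gripper": 40},
    {"dp": [0,0,0],"angular": [0,0,0],"gripper": 40},
    {"dp": [0,0,0],"angular": [0,0,0],"gripper": 40}
  ]
}}

```text
clock: 8.25
position: [0.6812, -0.0525, 0.1922]
ee_rot: [0.691, 0.138, 0.697, -0.135]
contact_force: [-0.6, 0.5, -2.5]
width: 0.0456
```

```bash
cat > pl.py <<'E'
# turntable + held-box measurement from the wrist
from m import *; from plan import now,yawof
s,p,r=now(); d=cap('wrist');C=cloud(d);Z=C[...,2];cv2.imwrite('pics/last.png',d['image'])
zt=p[2]+.0325
import sys
if len(sys.argv)>1: zt=float(sys.argv[1])/1000
h=cv2.cvtColor(d['image'],cv2.COLOR_BGR2HSV).astype(int)
for lbl,sel,z,mp in [('held',abs(Z-zt)<.006,zt,400),('prong',(abs(Z-.139)<.007),.139,25),('disc',abs(Z-.05)<.007,.05,3000),
  ('red',((h[...,0]<6)|(h[...,0]>174))&(h[...,1]>170)&(abs(Z-.05)<.008),.05,300),('yel',(h[...,0]>20)&(h[...,0]<40)&(h[...,1]>190)&(abs(Z-.05)<.008),.05,300)]:
    for u,v,q in blobs(d,sel,z,mp):
        q=q[:]; c=rect(q); t=r.inv().apply(np.r_[c[0]/1000,z]-p)*1000
        print(lbl,len(u),(int(u.mean()),int(v.mean())),c,'cz',round(np.median(Z[v,u])*1000,1),'tool',np.round(t,1),'relyaw',round((c[3]-yawof(r.as_matrix())+90)%180-90,2))
E
python3 pl.py; python3 plan.py 682.5 -47.6 110 -22.1 4
```

```text
held 20384 (260, 266) (array([684.5, -44.8]), 82.7, 74.3, 67.8) cz 224.7 tool [-32.5   8.5  -0.2] relyaw -89.88
prong 254 (102, 86) (array([625.4,  61.3]), 9.7, 9.6, 66.9) cz 138.4 tool [ 54.3  84.  -94.3] relyaw 89.22
prong 206 (154, 86) (array([654.5,  49.2]), 9.3, 7.8, 69.5) cz 138.5 tool [ 54.   83.8 -62.8] relyaw -88.18
disc 52973 (159, 132) (array([607.2,   6.3]), 287.4, 238.3, 3.4) cz 50.1 tool [143.1  26.  -89.4] relyaw 25.72
red 1533 (269, 136) (array([697.8, -16.7]), 46.0, 34.0, -20.9) cz 50.7 tool [142.2  39.1   3.1] relyaw 1.42
t 8.3 at [681.2 -52.5 192.2] yaw -22.29 w 45.3 tilt [-0.008  0.005 -1.   ] q6 0.21
[0.171, 0.01, 0.0] [-0.001, -0.001, -0.0]
[0.171, 0.01, -0.0] [-0.001, -0.001, -0.0]
[0.171, 0.01, -0.001] [-0.001, -0.001, -0.0]
[0.171, 0.01, -0.001] [-0.001, -0.001, -0.0]
step mm 20.58413221544544 deg 0.14012068602112435
```

View pics/last.png

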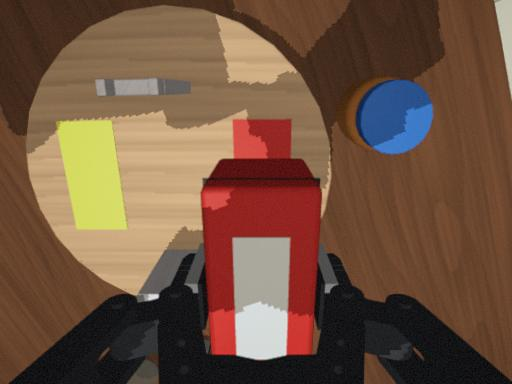

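The held box is seen symmetric between the fingers. Its far top edge is at row 180, cols 203–320, and the mark's far edge is at row 120, cols 234–291. I'll compare the two in the tool frame.

```bash
python3 - <<'E'
from m import *; from plan import now
s,p,r=now(); d=cap('wrist')
h=cv2.cvtColor(d['image'],cv2.COLOR_BGR2HSV).astype(int);red=((h[...,0]<6)|(h[...,0]>174))&(h[...,1]>120)
for v in (122,126,130,140,150,185,190,200,210): 
    u=np.nonzero(red[v,190:340])[0]+190; 
    if len(u): print(v,u.min(),u.max())
print('col262',np.nonzero(red[:,262])[0][:3], 'V',h[150:200:2,262,2])
for n,uv,z in [('mark far',[[234,119.5],[291,119.5]],.05),('box far',[[203,180],[320,180]],p[2]+.0325)]:
    q=plane(d,uv,z); print(n,np.round(r.inv().apply(q-p)*1000,1).tolist())
E
```

```text
122 233 290
126 233 290
130 233 290
140 233 290
150 234 290
185 204 318
190 202 320
200 201 320
210 202 319
col262 [119 120 121] V [215 214 214 215 163  84  86  85  86  90  86  85  88  87  44  85  89  88
 104 125 137 139 147 145 149]
mark far [[142.5, 56.1, -23.7], [142.1, 56.2, 26.5]]
box far [[-32.2, 50.5, -21.0], [-32.6, 50.6, 21.3]]
```

{"op": "arm_command", "data": {
  "series": [
    {"dp": [0.17,0.009,0],"angular": [0,-0.004,0],"gripper": 40},
    {"dp": [0.17,0.008,0],"angular": [0,-0.002,0],"gripper": 40},
    {"dp": [0.17,0.008,0],"angular": [0,0,0],"gripper": 40},
    {"dp": [0.17,0.008,0],"angular": [0,0,0],"gripper": 40},
    {"dp": [0.12,0.005,0],"angular": [0,0,0],"gripper": 40},
    {"dp": [0,0,0],"angular": [0,0,0],"gripper": 40},
    {"dp": [0,0,0],"angular": [0,0,0],"gripper": 40},
    {"dp": [0,0,0],"angular": [0,0,0],"gripper": 40}
  ]
}}

```text
clock: 9.35
position: [0.6815, -0.0409, 0.0984]
ee_rot: [0.696, 0.136, 0.692, -0.133]
contact_force: [-0.1, -0.2, -1.5]
width: 0.0456
```

```bash
python3 plan.py 682.7 -48 82 -22.1 4; python3 pl.py
```

```text
t 9.35 at [681.5 -40.9  98.4] yaw -21.92 w 45.6 tilt [ 0.007  0.002 -1.   ] q6 0.22
[0.034, -0.013, 0.008] [0.001, 0.001, -0.001]
[0.034, -0.013, 0.008] [0.001, 0.001, -0.001]
[0.034, -0.013, 0.008] [0.001, 0.001, -0.001]
[0.034, -0.013, 0.008] [0.001, 0.001, -0.001]
step mm 4.483258985941591 deg 0.11098638854853819
held 536 (9, 116) (array([628.2,  59.4]), 11.3, 8.9, 54.4) cz 129.2 tool [-32.6  73.3 -86.7] relyaw 76.32
held 508 (93, 114) (array([654.1,  49.1]), 10.1, 9.6, 67.3) cz 131.7 tool [-32.5  73.4 -58.8] relyaw 89.22
held 20341 (260, 266) (array([684.6, -33.1]), 82.6, 74.3, 68.0) cz 131.0 tool [-32.5   8.5   0.1] relyaw 89.92
prong 855 (79, 116) (array([655.2,  49.2]), 9.7, 9.7, -22.5) cz 138.4 tool [-40.6  73.9 -57.8] relyaw -0.58
prong 95 (1, 121) (array([631. ,  58.4]), 7.9, 2.0, 54.4) cz 133.1 tool [-40.7  73.4 -83.7] relyaw 76.32
prong 873 (192, 294) (array([660.8, -26.7]), 24.3, 18.6, -70.6) cz 138.1 tool [-40.7   5.6 -24.3] relyaw -48.68
prong 875 (328, 294) (array([705.6, -45. ]), 24.3, 18.6, 28.0) cz 138.3 tool [-40.4   5.3  24.1] relyaw 49.92
prong 113 (148, 302) (array([642.2, -21.6]), 8.6, 3.4, -4.0) cz 144.4 tool [-40.8   3.4 -43.4] relyaw 17.92
prong 101 (371, 302) (array([722.9, -54.4]), 8.9, 3.0, -37.8) cz 144.7 tool [-40.3   3.1  43.7] relyaw -15.88
disc 78200 (146, 148) (array([614.9,  15.3]), 281.0, 217.9, -5.5) cz 50.1 tool [ 48.1  27.  -83. ] relyaw 16.42
red 577 (268, 154) (array([701.8,  -1.8]), 51.9, 9.3, -29.0) cz 50.7 tool [48.6 43.6  4. ] relyaw -7.08
```

{"op": "arm_command", "data": {
  "series": [
    {"dp": [0.05,-0.018,0.012],"angular": [0,0,0],"gripper": 40},
    {"dp": [0.05,-0.018,0.012],"angular": [0,0,0],"gripper": 40},
    {"dp": [0.04,-0.014,0.01],"angular": [0,0,0],"gripper": 40},
    {"dp": [0,0,0],"angular": [0,0,0],"gripper": 40},
    {"dp": [0,0,0],"angular": [0,0,0],"gripper": 40},
    {"dp": [0,0,0],"angular": [0,0,0],"gripper": 40},
    {"dp": [0,0,0],"angular": [0,0,0],"gripper": 40},
    {"dp": [0,0,0],"angular": [0,0,0],"gripper": 40}
  ]
}}

```text
clock: 10.4
position: [0.6841, -0.049, 0.0815]
ee_rot: [0.697, 0.136, 0.691, -0.133]
contact_force: [0.5, 0.0, -2.7]
width: 0.0452
```

```bash
python3 plan.py 683.2 -48.1 76 -22.1 2; python3 - <<'E'
from m import *; from plan import now
s,p,r=now(); d=cap('wrist');np.save('w2.npy',d,allow_pickle=True);cv2.imwrite('pics/w2.png',d['image'])
h=cv2.cvtColor(d['image'],cv2.COLOR_BGR2HSV).astype(int);red=((h[...,0]<6)|(h[...,0]>174))&(h[...,1]>120)
for v in range(130,200,5):
    u=np.nonzero(red[v,150:380])[0]+150; 
    if len(u): print(v,u.min(),u.max(),h[v,262])
E
python3 pl.py 139|grep -E "held|disc"
```

```text
t 10.4 at [684.1 -49.   81.5] yaw -21.96 w 45.2 tilt [ 0.009  0.002 -1.   ] q6 0.21
[0.023, 0.002, -0.005] [0.001, 0.002, -0.002]
[0.023, 0.002, -0.005] [0.001, 0.002, -0.002]
step mm 2.802418040219667 deg 0.26804495323440386
145 211 303 [  3 183 141]
150 211 304 [  1 193 151]
155 211 303 [  0 191 151]
160 212 303 [179 193  90]
165 212 305 [  1 201  89]
170 212 308 [  0 192  89]
175 211 311 [  0 201  90]
180 208 314 [  1 205  81]
185 204 318 [  0 198  94]
190 202 320 [  2 198 138]
195 201 321 [  1 205 147]
held 1282 (22, 97) (array([655.3,  48.9]), 10.1, 9.7, -23.0) cz 138.5 tool [-57.6  80.3 -62.9] relyaw -1.04
held 4169 (386, 329) (array([727.1, -60.2]), 47.7, 26.7, -69.0) cz 139.5 tool [-57.2   6.   44.5] relyaw -47.04
held 4283 (133, 331) (array([644.5, -26.6]), 47.3, 27.1, 25.3) cz 139.0 tool [-57.8   6.3 -44.6] relyaw 47.26
disc 81395 (146, 149) (array([616.9,  10.9]), 274.1, 211.3, -3.8) cz 50.1 tool [ 31.   30.3 -84.9] relyaw 18.16
```

View pics/w2.png

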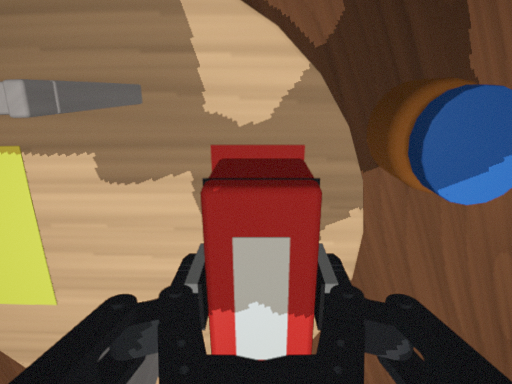

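The mark's far edge is at row 144, cols 211–304. The box's lower far edge is at about row 159, cols 212–303, and the two are nearly concentric.

```bash
python3 - <<'E'
from m import *; from plan import now
s,p,r=now(); d=np.load('w2.npy',allow_pickle=True).item()
h=cv2.cvtColor(d['image'],cv2.COLOR_BGR2HSV).astype(int)
print(h[138:190:1,240,2]); 
M=r.as_matrix()
for n,uv,z in [('mark far',[[211,144],[304,144]],.05),('box lowfar',[[218,158.5],[298,158.5]],p[2]-.0225),('box topfar',[[203,181],[320,181]],p[2]+.0325)]:
    q=plane(d,uv,z); print(n,np.round(q*1000,1).tolist(),np.round(r.inv().apply(q-p)*1000,1).tolist())
E
```

```text
[140 138 137 135 135 135 129 142 149 149 150 150 150 150 149 148 149 151
 148 149 114  85  87  88  89  85  85  84  90  87  90  84  87  88  89  88
  88  91  89  74  47  54  79  88  88  92  90  91 104 114 124 129]
mark far [[678.7, 10.5, 50.0], [726.2, -8.8, 50.0]] [[31.5, 53.0, -27.5], [31.8, 52.9, 23.8]]
box lowfar [[680.7, 2.9, 58.9], [720.0, -13.0, 58.9]] [[22.6, 46.7, -22.7], [22.9, 46.7, 19.7]]
box topfar [[683.1, 5.3, 113.9], [722.4, -10.6, 113.9]] [[-32.4, 50.2, -21.0], [-32.1, 50.1, 21.5]]
```

```bash
python3 - <<'E'
from m import *; from plan import now
s,p,r=now(); d=np.load('w2.npy',allow_pickle=True).item();C=cloud(d)
def fit(v0,v1,u0,u1,ax):
    q=r.inv().apply(C[v0:v1,u0:u1].reshape(-1,3)-p)*1000
    A=np.delete(q,ax,1);A=np.c_[A,np.ones(len(A))];c=np.linalg.lstsq(A,q[:,ax],rcond=None)[0];res=q[:,ax]-A@c
    print('tool axis',ax,'slopes(deg)',np.degrees(c[:2]).round(2),'off',c[2].round(1),'rms',res.std().round(2),'range',q.min(0).round(1),q.max(0).round(1))
fit(195,345,215,305,0)
fit(162,175,225,295,1)
fit(155,175,225,295,1)
print(np.round(r.inv().apply(C[150:186:2,250]-p)*1000,1).tolist())
E
```

```text
tool axis 0 slopes(deg) [-3.82 -0.31] off -32.3 rms 6.9 range [-142.7  -25.4  -20.4] [-30.3  82.   19.1]
tool axis 1 slopes(deg) [-8.77 -0.02] off 47.5 rms 1.37 range [-142.7   47.5  -17.5] [10.9 82.  16.2]
tool axis 1 slopes(deg) [-6.24 -0.02] off 48.4 rms 1.8 range [-142.7   45.5  -20. ] [32.5 82.  18.5]
[[31.2, 49.7, -6.0], [32.5, 48.3, -6.1], [30.7, 47.5, -6.0], [30.5, 46.5, -6.0], [19.2, 47.7, -5.6], [14.4, 47.7, -5.5], [10.8, 47.5, -5.4], [5.4, 47.7, -5.2], [0.6, 47.9, -5.0], [-3.7, 48.0, -4.9], [-6.9, 47.9, -4.8], [-12.2, 48.3, -4.6], [-14.0, 47.9, -4.6], [-18.3, 48.2, -4.4], [-22.0, 48.4, -4.3], [-23.2, 47.9, -4.3], [-25.6, 47.8, -4.2], [-29.0, 48.0, -4.1]]
```

{"op": "arm_command", "data": {
  "series": [
    {"dp": [0.025,0.009,-0.009],"angular": [0,0.004,-0.004],"gripper": 40},
    {"dp": [0.025,0.008,-0.009],"angular": [0,0,0],"gripper": 40},
    {"dp": [0,0,0],"angular": [0,0,0],"gripper": 40},
    {"dp": [0,0,0],"angular": [0,0,0],"gripper": 40},
    {"dp": [0,0,0],"angular": [0,0,0],"gripper": 40},
    {"dp": [0,0,0],"angular": [0,0,0],"gripper": 40},
    {"dp": [0,0,0],"angular": [0,0,0],"gripper": 40},
    {"dp": [0,0,0],"angular": [0,0,0],"gripper": 40}
  ]
}}

```text
clock: 11.5
position: [0.6828, -0.046, 0.0751]
ee_rot: [0.694, 0.134, 0.694, -0.135]
contact_force: [-0.3, 0.2, -3.0]
width: 0.0458
```

```bash
python3 plan.py 683 -46.4 73.5 -22.1 1;  cat > edge.py <<'E'
# mark far edge vs held box far face, in tool axes (uses colour given: r|y)
import sys
from m import *; from plan import now
s,p,r=now(); d=cap('wrist');C=cloud(d);h=cv2.cvtColor(d['image'],cv2.COLOR_BGR2HSV).astype(int)
if sys.argv[1]=='r': m=((h[...,0]<6)|(h[...,0]>174))&(h[...,1]>120)
else: m=(h[...,0]>18)&(h[...,0]<42)&(h[...,1]>150)
sel=m&(abs(C[...,2]-.05)<.0035)&(d['depth']>0); sel[:, :150]=0; sel[:,380:]=0
vs=[v for v in range(384) if sel[v].sum()>40]
v0=vs[0]; us=[(np.nonzero(sel[v])[0].min(),np.nonzero(sel[v])[0].max()) for v in vs[2:6]]
u0,u1=np.median(us,0); q=plane(d,[[u0-.5,v0-.5],[u1+.5,v0-.5]],.05); t=r.inv().apply(q-p)*1000
print('mark far edge row',v0,'cols',u0,u1,'tool',t.round(1).tolist(),'world',(q*1000).round(1).tolist())
f=r.inv().apply(C.reshape(-1,3)-p)*1000; ok=(d['depth'].ravel()>0)&(abs(f[:,2])<17)&(f[:,0]>-25)&(f[:,0]<14)&(abs(f[:,1]-49)<6)
print('box far face y',np.median(f[ok,1]).round(2),ok.sum(),'slope deg',np.degrees(np.polyfit(f[ok,0],f[ok,1],1)[0]).round(2),'yaw deg',np.degrees(np.polyfit(f[ok,2],f[ok,1],1)[0]).round(2))
E
python3 edge.py r
```

```text
t 11.5 at [682.8 -46.   75.1] yaw -21.95 w 45.8 tilt [ 0.    -0.002 -1.   ] q6 0.22
[0.013, -0.002, 0.002] [0.002, 0.001, 0.001]
step mm 1.6225242274378746 deg 0.18844007012176756
mark far edge row 151 cols 214.0 310.0 tool [[25.0, 50.6, -25.3], [25.0, 50.6, 26.5]] world [[678.3, 10.3, 50.0], [726.3, -9.1, 50.0]]
box far face y 47.89 1669 slope deg -0.28 yaw deg 0.07
```

{"op": "arm_command", "data": {
  "series": [
    {"dp": [0.008,0,0.001],"angular": [0.001,0,0],"gripper": 40},
    {"dp": [0.006,0,0],"angular": [0,0,0],"gripper": 40},
    {"dp": [0,0,0],"angular": [0,0,0],"gripper": 40},
    {"dp": [0,0,0],"angular": [0,0,0],"gripper": 40},
    {"dp": [0,0,0],"angular": [0,0,0],"gripper": 40},
    {"dp": [0,0,0],"angular": [0,0,0],"gripper": 40},
    {"dp": [0,0,0],"angular": [0,0,0],"gripper": 40},
    {"dp": [0,0,0],"angular": [0,0,0],"gripper": 40}
  ]
}}

```text
clock: 12.55
position: [0.6829, -0.0461, 0.0732]
ee_rot: [0.694, 0.135, 0.694, -0.136]
contact_force: [-0.1, 0.1, -2.7]
width: 0.0454
```

```bash
python3 plan.py;python3 edge.py r; python3 -c "
from h import *; print(get_state()['contact_force'])"
```

```text
t 12.55 at [682.9 -46.1  73.2] yaw -22.04 w 45.4 tilt [ 0.    -0.002 -1.   ] q6 0.22
mark far edge row 152 cols 213.0 310.0 tool [[23.1, 50.4, -25.6], [23.2, 50.4, 26.2]] world [[678.1, 10.2, 50.0], [726.1, -9.2, 50.0]]
box far face y 47.88 1658 slope deg -0.32 yaw deg 0.02
[-0.44274737 -0.54075135 -2.82157148]
```

{"op": "arm_command", "data": {
  "series": [
    {"dp": [0,0,0],"angular": [0,0,0],"gripper": 48},
    {"dp": [0,0,0],"angular": [0,0,0],"gripper": 54},
    {"dp": [0,0,0],"angular": [0,0,0],"gripper": 62},
    {"dp": [0,0,0],"angular": [0,0,0],"gripper": 62},
    {"dp": [-0.15,0,0],"angular": [0,0,0],"gripper": 62},
    {"dp": [-0.35,0,0],"angular": [0,0,0],"gripper": 62},
    {"dp": [-0.45,0,0],"angular": [0,0,0],"gripper": 62},
    {"dp": [-0.45,0,0],"angular": [0,0,0],"gripper": 70}
  ]
}}

```text
clock: 13.6
position: [0.6815, -0.0456, 0.2458]
ee_rot: [0.693, 0.135, 0.696, -0.136]
contact_force: [1.4, -0.3, -0.5]
width: 0.0696
```

```bash
sed -i "s/zt=p\[2\]+.0325/zt=.105/" pl.py; python3 pl.py; python3 plan.py 532 331 190 22.3 9
```

```text
held 5022 (262, 178) (array([682.3, -46.8]), 98.8, 45.5, 68.0) cz 105.0 tool [140.8  -0.4   1.7] relyaw -89.95
prong 146 (139, 94) (array([625.3,  61.3]), 9.5, 8.7, 67.4) cz 138.5 tool [107.   78.3 -91.9] relyaw 89.45
prong 135 (180, 94) (array([654. ,  49.4]), 9.8, 6.9, 64.0) cz 138.8 tool [106.9  78.  -60.8] relyaw 86.05
prong 96 (194, 275) (array([595.1, -96.6]), 13.2, 6.5, 64.1) cz 138.4 tool [107.3 -79.4 -60.6] relyaw 86.15
disc 43961 (183, 146) (array([608.7, -17.5]), 286.0, 285.0, -28.7) cz 50.0 tool [196.1  -0.7 -77.3] relyaw -6.65
t 13.65 at [685.2 -46.2 255.3] yaw -22.05 w 70.2 tilt [ 0.011 -0.004 -1.   ] q6 0.22
[0.058, 0.27, -0.263] [-0.055, 0.001, 0.0]
[0.058, 0.292, -0.239] [-0.055, 0.001, 0.0]
[0.058, 0.311, -0.213] [-0.055, 0.001, 0.0]
[0.059, 0.329, -0.185] [-0.055, 0.001, 0.0]
[0.059, 0.343, -0.156] [-0.055, 0.001, 0.0]
[0.06, 0.355, -0.126] [-0.055, 0.001, 0.0]
[0.06, 0.365, -0.095] [-0.055, 0.001, 0.0]
[0.06, 0.372, -0.063] [-0.055, 0.001, 0.0]
[0.06, 0.376, -0.031] [-0.055, 0.001, 0.0]
step mm 45.810230880368444 deg 4.927925714703122
```

{"op": "arm_command", "data": {
  "series": [
    {"dp": [0.05,0.27,-0.26],"angular": [-0.055,0,0],"gripper": 85},
    {"dp": [0.06,0.29,-0.24],"angular": [-0.055,0,0],"gripper": 85},
    {"dp": [0.06,0.31,-0.21],"angular": [-0.055,0,0],"gripper": 85},
    {"dp": [0.06,0.33,-0.185],"angular": [-0.055,0,0],"gripper": 85},
    {"dp": [0.06,0.345,-0.155],"angular": [-0.055,0,0],"gripper": 85},
    {"dp": [0.06,0.355,-0.125],"angular": [-0.055,0,0],"gripper": 85},
    {"dp": [0.06,0.365,-0.095],"angular": [-0.055,0,0],"gripper": 85},
    {"dp": [0.06,0.37,-0.06],"angular": [-0.055,0,0],"gripper": 85}
  ]
}}

```text
clock: 14.65
position: [0.5504, 0.2938, 0.208]
ee_rot: [0.711, -0.116, 0.685, 0.11]
contact_force: [0.6, -0.1, -0.6]
width: 0.0851
```

```bash
python3 plan.py 531 331 190 22.3 4
```

```text
t 14.65 at [550.4 293.8 208. ] yaw 18.48 w 85.1 tilt [ 0.038 -0.003 -0.999] q6 0.07
[0.036, 0.087, -0.015] [-0.011, 0.005, 0.002]
[0.036, 0.087, -0.013] [-0.011, 0.005, 0.002]
[0.037, 0.087, -0.012] [-0.011, 0.005, 0.002]
[0.037, 0.087, -0.01] [-0.011, 0.005, 0.002]
step mm 11.427336070000582 deg 1.1005761745425275
```

{"op": "arm_command", "data": {
  "series": [
    {"dp": [0.036,0.087,-0.015],"angular": [-0.011,0.005,0.002],"gripper": 85},
    {"dp": [0.036,0.087,-0.013],"angular": [-0.011,0.005,0.002],"gripper": 85},
    {"dp": [0.037,0.087,-0.012],"angular": [-0.011,0.005,0.002],"gripper": 85},
    {"dp": [0.037,0.08,-0.01],"angular": [-0.011,0.005,0.002],"gripper": 85},
    {"dp": [0,0,0],"angular": [0,0,0],"gripper": 85},
    {"dp": [0,0,0],"angular": [0,0,0],"gripper": 85},
    {"dp": [0,0,0],"angular": [0,0,0],"gripper": 85},
    {"dp": [0,0,0],"angular": [0,0,0],"gripper": 85}
  ]
}}

```text
clock: 15.65
position: [0.5314, 0.3313, 0.1914]
ee_rot: [0.695, -0.14, 0.692, 0.137]
contact_force: [-0.3, -0.5, -0.6]
width: 0.085
```

```bash
python3 look.py 61 300; python3 plan.py 530 331 60 22.3 6
```

```text
top 5373 257 178 rect (array([529.4, 332.1]), 99.2, 45.5, -68.1) cz 61.0
  top 460 353 216 rect (array([626. , 331.4]), 67.4, 23.0, 68.6) cz 61.1
  top 411 400 250 rect (array([683.1, 323.2]), 50.0, 18.5, -85.6) cz 61.3
t 15.7 at [531.4 331.3 191.4] yaw 22.59 w 85.3 tilt [ 0.006 -0.002 -1.   ] q6 0.06
[0.183, 0.001, -0.003] [0.001, 0.0, 0.0]
[0.183, 0.001, -0.003] [0.001, 0.0, 0.0]
[0.183, 0.001, -0.002] [0.001, 0.0, 0.0]
[0.183, 0.001, -0.002] [0.001, 0.0, 0.0]
[0.183, 0.001, -0.002] [0.001, 0.0, 0.0]
[0.183, 0.0, -0.002] [0.001, 0.0, 0.0]
step mm 21.908254645519918 deg 0.07427541780140867
```

{"op": "arm_command", "data": {
  "series": [
    {"dp": [0.195,0,-0.02],"angular": [0.007,0.003,0],"gripper": 85},
    {"dp": [0.195,0,0],"angular": [0,0,0],"gripper": 85},
    {"dp": [0.195,0,0],"angular": [0,0,0],"gripper": 85},
    {"dp": [0.195,0,0],"angular": [0,0,0],"gripper": 85},
    {"dp": [0.195,0,0],"angular": [0,0,0],"gripper": 85},
    {"dp": [0.195,0,0],"angular": [0,0,0],"gripper": 85},
    {"dp": [0.16,0,0],"angular": [0,0,0],"gripper": 85},
    {"dp": [0,0,0],"angular": [0,0,0],"gripper": 85}
  ]
}}

```text
clock: 16.7
position: [0.5319, 0.3299, 0.0294]
ee_rot: [0.696, -0.135, 0.692, 0.133]
contact_force: [-0.7, 0.0, 0.4]
width: 0.0851
```

```bash
python3 plan.py 529.4 332.1 27.5 21.9 1
```

```text
t 16.7 at [531.9 329.9  29.4] yaw 21.87 w 85.1 tilt [ 0.006 -0.002 -1.   ] q6 0.07
[0.016, 0.025, -0.013] [-0.0, 0.003, 0.002]
step mm 3.862285465715542 deg 0.3630588297330641
```

{"op": "arm_command", "data": {
  "series": [
    {"dp": [0.01,0.025,-0.013],"angular": [0,0.003,0.002],"gripper": 85},
    {"dp": [0,0,0],"angular": [0,0,0],"gripper": 40},
    {"dp": [0,0,0],"angular": [0,0,0],"gripper": 40},
    {"dp": [0,0,0],"angular": [0,0,0],"gripper": 40},
    {"dp": [0,0,0],"angular": [0,0,0],"gripper": 40},
    {"dp": [0,0,0],"angular": [0,0,0],"gripper": 40},
    {"dp": [0,0,0],"angular": [0,0,0],"gripper": 40},
    {"dp": [0,0,0],"angular": [0,0,0],"gripper": 40}
  ],
  "grip_force": 40
}}

```text
clock: 17.7
position: [0.5308, 0.3331, 0.031]
ee_rot: [0.696, -0.134, 0.693, 0.134]
contact_force: [0.3, -0.9, -1.2]
width: 0.0453
```

```bash
python3 plan.py; python3 - <<'E'
from plan import *
p=np.array([.5295,.332,.195]);t=np.array([.5345,.0125,.19]);n=8;r=down(21.9);rt=down(-22.0);rv=(r.inv()*rt).as_rotvec();print(rv)
for k in range(n):
    rk=r*R.from_rotvec(rv*k/n); print(np.round(rk.inv().apply((t-p)/n)/.12,3),np.round(rv/n/np.pi*2,3))
E
```

```text
t 17.7 at [530.8 333.1  31. ] yaw 21.87 w 45.3 tilt [ 0.005  0.002 -1.   ] q6 0.07
[0.76619954 0.         0.        ]
[ 0.005 -0.311 -0.119] [0.061 0.    0.   ]
[ 0.005 -0.321 -0.089] [0.061 0.    0.   ]
[ 0.005 -0.328 -0.058] [0.061 0.    0.   ]
[ 0.005 -0.332 -0.026] [0.061 0.    0.   ]
[ 0.005 -0.333  0.005] [0.061 0.    0.   ]
[ 0.005 -0.331  0.037] [0.061 0.    0.   ]
[ 0.005 -0.326  0.069] [0.061 0.    0.   ]
[ 0.005 -0.318  0.1  ] [0.061 0.    0.   ]
```

{"op": "arm_command", "data": {
  "series": [
    {"dp": [-0.35,0,0],"angular": [0,0,0],"gripper": 40},
    {"dp": [-0.45,0,0],"angular": [0,0,0],"gripper": 40},
    {"dp": [-0.45,0,0],"angular": [0,0,0],"gripper": 40},
    {"dp": [-0.12,-0.31,-0.12],"angular": [0.061,0,0],"gripper": 40},
    {"dp": [0,-0.32,-0.09],"angular": [0.061,0,0],"gripper": 40},
    {"dp": [0,-0.33,-0.06],"angular": [0.061,0,0],"gripper": 40},
    {"dp": [0,-0.33,-0.025],"angular": [0.061,0,0],"gripper": 40},
    {"dp": [0,-0.33,0.005],"angular": [0.061,0,0],"gripper": 40}
  ]
}}

```text
clock: 18.7
position: [0.5313, 0.1304, 0.1985]
ee_rot: [0.707, 0.038, 0.705, -0.038]
contact_force: [0.2, -0.3, -1.5]
width: 0.0455
```

```bash
python3 plan.py 534.5 12.5 190 -22 5
```

```text
t 18.7 at [531.3 130.4 198.5] yaw -6.15 w 45.5 tilt [ 0.003  0.    -1.   ] q6 0.22
[0.014, -0.195, 0.026] [0.035, 0.0, -0.0]
[0.014, -0.193, 0.037] [0.035, 0.0, -0.0]
[0.014, -0.191, 0.048] [0.035, 0.0, -0.0]
[0.014, -0.188, 0.058] [0.035, 0.0, -0.0]
[0.014, -0.184, 0.068] [0.035, 0.0, -0.0]
step mm 23.64864503317819 deg 3.1701997953691903
```

{"op": "arm_command", "data": {
  "series": [
    {"dp": [0,-0.195,0.026],"angular": [0.035,0,0],"gripper": 40},
    {"dp": [0.01,-0.193,0.037],"angular": [0.035,0,0],"gripper": 40},
    {"dp": [0.01,-0.19,0.048],"angular": [0.035,0,0],"gripper": 40},
    {"dp": [0.01,-0.188,0.058],"angular": [0.035,0,0],"gripper": 40},
    {"dp": [0.01,-0.17,0.065],"angular": [0.035,0,0],"gripper": 40},
    {"dp": [0,0,0],"angular": [0,0,0],"gripper": 40},
    {"dp": [0,0,0],"angular": [0,0,0],"gripper": 40},
    {"dp": [0,0,0],"angular": [0,0,0],"gripper": 40}
  ]
}}

```text
clock: 19.7
position: [0.5318, 0.0086, 0.192]
ee_rot: [0.693, 0.139, 0.693, -0.139]
contact_force: [-0.4, 0.5, -1.1]
width: 0.0457
```

```bash
python3 edge.py y;python3 plan.py 534.5 12.5 95 -22 5
```

```text
mark far edge row 120 cols 247.0 290.0 tool [[142.1, 56.2, -12.6], [142.1, 56.2, 26.1]] world [[541.8, 65.4, 50.0], [577.5, 50.5, 50.0]]
box far face y 48.27 1665 slope deg -0.03 yaw deg -0.05
t 19.75 at [531.7   8.7 192.1] yaw -22.63 w 45.2 tilt [ 0.     0.001 -1.   ] q6 0.28
[0.162, 0.007, 0.002] [-0.001, -0.0, -0.0]
[0.162, 0.007, 0.002] [-0.001, -0.0, -0.0]
[0.162, 0.008, 0.002] [-0.001, -0.0, -0.0]
[0.162, 0.008, 0.002] [-0.001, -0.0, -0.0]
[0.162, 0.008, 0.002] [-0.001, -0.0, -0.0]
step mm 19.4341654929838 deg 0.12564225704886903
```

{"op": "arm_command", "data": {
  "series": [
    {"dp": [0.162,0.004,0.002],"angular": [-0.007,0,0],"gripper": 40},
    {"dp": [0.162,0.005,0.002],"angular": [0,0,0],"gripper": 40},
    {"dp": [0.162,0.005,0.002],"angular": [0,0,0],"gripper": 40},
    {"dp": [0.162,0.005,0],"angular": [0,0,0],"gripper": 40},
    {"dp": [0.162,0.005,0],"angular": [0,0,0],"gripper": 40},
    {"dp": [0,0,0],"angular": [0,0,0],"gripper": 40},
    {"dp": [0,0,0],"angular": [0,0,0],"gripper": 40},
    {"dp": [0,0,0],"angular": [0,0,0],"gripper": 40}
  ]
}}

```text
clock: 20.75
position: [0.536, 0.0159, 0.0949]
ee_rot: [0.697, 0.133, 0.693, -0.131]
contact_force: [-0.7, -0.1, -3.1]
width: 0.0452
```

```bash
python3 edge.py y;python3 plan.py 534.5 12.5 81 -22 3; python3 -c "
from h import *
d=cap('wrist');cv2.imwrite('pics/y1.png',d['image'])
print(get_state()['contact_force'])"
```

```text
mark far edge row 149 cols 218.0 304.0 tool [[45.0, 48.0, -25.9], [45.2, 48.0, 26.1]] world [[529.8, 70.2, 50.0], [578.1, 51.1, 50.0]]
box far face y 48.26 1661 slope deg -0.01 yaw deg -0.03
t 20.8 at [536.2  15.9  95.1] yaw -21.53 w 45.5 tilt [ 0.007  0.001 -1.   ] q6 0.27
[0.039, -0.011, -0.001] [0.002, 0.001, -0.001]
[0.039, -0.011, -0.001] [0.002, 0.001, -0.001]
[0.039, -0.011, -0.001] [0.002, 0.001, -0.001]
step mm 4.863315150777801 deg 0.20498918450383166
[-0.58863663 -0.44743893 -2.19204791]
```

View pics/y1.png

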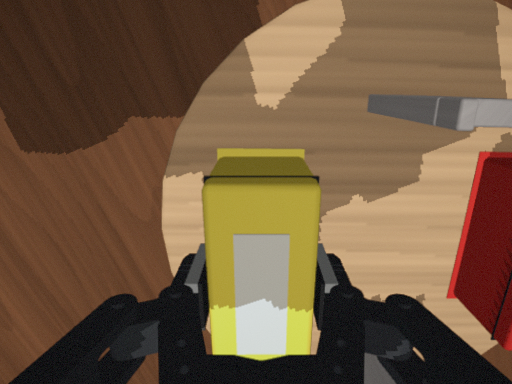

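The mark's far edge is at row 149, cols 218–304, centred on the held box. It needs about 3 mm back in tool y.

{"op": "arm_command", "data": {
  "series": [
    {"dp": [0.05,-0.013,0],"angular": [0.005,0.003,-0.003],"gripper": 40},
    {"dp": [0.05,-0.013,0],"angular": [0,0,0],"gripper": 40},
    {"dp": [0.035,0,0],"angular": [0,0,0],"gripper": 40},
    {"dp": [0,0,0],"angular": [0,0,0],"gripper": 40},
    {"dp": [0,0,0],"angular": [0,0,0],"gripper": 40},
    {"dp": [0,0,0],"angular": [0,0,0],"gripper": 40},
    {"dp": [0,0,0],"angular": [0,0,0],"gripper": 40},
    {"dp": [0,0,0],"angular": [0,0,0],"gripper": 40}
  ]
}}

```text
clock: 21.85
position: [0.5353, 0.0124, 0.0783]
ee_rot: [0.695, 0.135, 0.694, -0.136]
contact_force: [0.4, -0.0, -2.5]
width: 0.0452
```

```bash
python3 edge.py y;python3 plan.py 534.5 12.5 76 -22 1
```

```text
mark far edge row 148 cols 212.0 306.0 tool [[28.2, 51.6, -26.8], [28.3, 51.6, 24.8]] world [[529.9, 70.3, 50.0], [577.7, 50.9, 50.0]]
box far face y 48.25 1672 slope deg 0.02 yaw deg -0.07
t 21.9 at [535.4  12.5  78.3] yaw -22.03 w 45.4 tilt [ 0.001 -0.002 -1.   ] q6 0.28
[0.019, -0.002, -0.007] [-0.0, 0.001, 0.001]
step mm 2.494142521290337 deg 0.12399941313722701
```

{"op": "arm_command", "data": {
  "series": [
    {"dp": [0.011,0.002,-0.008],"angular": [0,0,0],"gripper": 40},
    {"dp": [0.009,0,0],"angular": [0,0,0],"gripper": 40},
    {"dp": [0,0,0],"angular": [0,0,0],"gripper": 40},
    {"dp": [0,0,0],"angular": [0,0,0],"gripper": 40},
    {"dp": [0,0,0],"angular": [0,0,0],"gripper": 40},
    {"dp": [0,0,0],"angular": [0,0,0],"gripper": 40},
    {"dp": [0,0,0],"angular": [0,0,0],"gripper": 40},
    {"dp": [0,0,0],"angular": [0,0,0],"gripper": 40}
  ]
}}

```text
clock: 22.9
position: [0.5346, 0.0131, 0.0759]
ee_rot: [0.695, 0.135, 0.693, -0.136]
contact_force: [0.2, -0.9, -2.0]
width: 0.0453
```

```bash
python3 edge.py y;python3 plan.py; python3 -c "
from h import *
print(get_state()['contact_force'])"
```

```text
mark far edge row 149 cols 213.0 309.0 tool [[25.8, 51.5, -25.9], [25.9, 51.5, 26.0]] world [[529.9, 70.5, 50.0], [578.1, 51.0, 50.0]]
box far face y 48.26 1675 slope deg 0.04 yaw deg -0.04
t 22.95 at [534.5  13.1  75.8] yaw -22.03 w 45.1 tilt [ 0.001 -0.002 -1.   ] q6 0.28
[-0.27674677 -0.66933742 -2.75992099]
```

Aligned (within 0.3 mm), with under 1 mm of gap left. Release.

{"op": "arm_command", "data": {
  "series": [
    {"dp": [0.003,0,0],"angular": [0,0,0],"gripper": 40},
    {"dp": [0,0,0],"angular": [0,0,0],"gripper": 48},
    {"dp": [0,0,0],"angular": [0,0,0],"gripper": 54},
    {"dp": [0,0,0],"angular": [0,0,0],"gripper": 62},
    {"dp": [0,0,0],"angular": [0,0,0],"gripper": 62},
    {"dp": [-0.15,0,0],"angular": [0,0,0],"gripper": 62},
    {"dp": [-0.35,0,0],"angular": [0,0,0],"gripper": 62},
    {"dp": [-0.45,0,0],"angular": [0,0,0],"gripper": 62}
  ]
}}

```text
clock: 23.95
position: [0.532, 0.0134, 0.1886]
ee_rot: [0.692, 0.134, 0.697, -0.136]
contact_force: [1.3, -0.1, 0.9]
width: 0.062
```

```bash
python3 pl.py; python3 plan.py 473 -322 250 -30.5 8
```

```text
held 7396 (264, 196) (array([534.1,  12.8]), 99.1, 45.4, 67.9) cz 105.0 tool [83.6  0.5  2.8] relyaw 89.94
held 7233 (469, 196) (array([680.3, -46.1]), 99.0, 48.7, 68.0) cz 105.1 tool [ 82.6   0.8 160.4] relyaw -89.96
prong 234 (373, 93) (array([622.2,  62.7]), 9.6, 8.1, 67.6) cz 138.8 tool [48.9 79.7 65.5] relyaw 89.64
prong 259 (426, 94) (array([651.3,  50.7]), 9.7, 9.0, 67.7) cz 138.6 tool [48.7 79.5 96.9] relyaw 89.74
disc 50766 (342, 143) (array([601.5, -14.3]), 287.1, 271.0, 59.8) cz 50.1 tool [138.1   0.9  75.8] relyaw 81.84
t 24.0 at [536.6  13.1 196.7] yaw -22.03 w 61.9 tilt [ 0.007 -0.002 -1.   ] q6 0.28
[-0.055, -0.348, 0.07] [0.012, 0.001, -0.0]
[-0.055, -0.347, 0.076] [0.012, 0.001, -0.0]
[-0.055, -0.346, 0.083] [0.012, 0.001, -0.0]
[-0.055, -0.344, 0.089] [0.012, 0.001, -0.0]
[-0.055, -0.342, 0.095] [0.012, 0.001, -0.0]
[-0.055, -0.34, 0.102] [0.012, 0.001, -0.0]
[-0.055, -0.339, 0.108] [0.012, 0.001, -0.0]
[-0.056, -0.336, 0.114] [0.012, 0.001, -0.0]
step mm 43.14728468006648 deg 1.0604991403153754
```

{"op": "arm_command", "data": {
  "series": [
    {"dp": [-0.055,-0.35,0.07],"angular": [0.012,0,0],"gripper": 50},
    {"dp": [-0.055,-0.35,0.076],"angular": [0.012,0,0],"gripper": 50},
    {"dp": [-0.055,-0.35,0.083],"angular": [0.012,0,0],"gripper": 50},
    {"dp": [-0.04,-0.35,0.09],"angular": [0.012,0,0],"gripper": 50},
    {"dp": [-0.02,-0.35,0.095],"angular": [0.012,0,0],"gripper": 50},
    {"dp": [-0.02,-0.35,0.1],"angular": [0.012,0,0],"gripper": 50},
    {"dp": [-0.02,-0.35,0.11],"angular": [0.012,0,0],"gripper": 50},
    {"dp": [-0.02,-0.35,0.114],"angular": [0.012,0,0],"gripper": 50}
  ]
}}

```text
clock: 25.0
position: [0.4705, -0.3357, 0.2352]
ee_rot: [0.689, 0.187, 0.675, -0.186]
contact_force: [-0.0, 0.0, 0.0]
width: 0.0501
```

```bash
python3 plan.py 473 -322 210 -30.7 4
```

```text
t 25.0 at [ 470.5 -335.7  235.2] yaw -30.57 w 50.1 tilt [ 0.018 -0.004 -1.   ] q6 -0.21
[0.053, 0.027, -0.011] [0.0, 0.003, -0.001]
[0.053, 0.027, -0.011] [0.0, 0.003, -0.001]
[0.053, 0.027, -0.011] [0.0, 0.003, -0.001]
[0.053, 0.027, -0.01] [0.0, 0.003, -0.001]
step mm 7.211938002137298 deg 0.27416334728167635
```

{"op": "arm_command", "data": {
  "series": [
    {"dp": [0.053,0.027,-0.011],"angular": [0,0.003,-0.001],"gripper": 50},
    {"dp": [0.053,0.027,-0.011],"angular": [0,0.003,-0.001],"gripper": 50},
    {"dp": [0.053,0.027,-0.011],"angular": [0,0.003,-0.001],"gripper": 50},
    {"dp": [0.053,0.027,-0.01],"angular": [0,0.003,-0.001],"gripper": 50},
    {"dp": [0,0,0],"angular": [0,0,0],"gripper": 50},
    {"dp": [0,0,0],"angular": [0,0,0],"gripper": 50},
    {"dp": [0,0,0],"angular": [0,0,0],"gripper": 50},
    {"dp": [0,0,0],"angular": [0,0,0],"gripper": 50}
  ]
}}

```text
clock: 26.0
position: [0.4733, -0.3206, 0.2079]
ee_rot: [0.681, 0.186, 0.683, -0.186]
contact_force: [-0.2, -0.4, 0.1]
width: 0.05
```

```bash
python3 look.py 22 60; python3 plan.py
```

```text
top 2719 261 161 rect (array([ 471.8, -323.3]), 197.4, 16.0, 59.6) cz 21.9
  top 107 198 132 rect (array([ 435.3, -253. ]), 36.9, 12.9, -79.7) cz 22.2
  top 212 330 206 rect (array([ 517.5, -399.2]), 49.6, 20.8, 6.6) cz 22.1
t 26.05 at [ 473.2 -320.7  207.9] yaw -30.55 w 49.7 tilt [-0.002  0.    -1.   ] q6 -0.18
```

View pics/last.png

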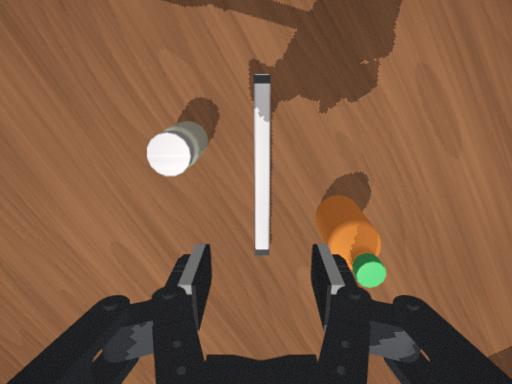

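The rail is at (261,161), yaw 59.6°. The shaker (170,150) and the sauce (345,230) are both about 57 mm clear of its axis.

{"op": "arm_command", "data": {
  "series": [
    {"dp": [0.231,-0.02,0],"angular": [-0.002,0,0],"gripper": 50},
    {"dp": [0.231,-0.015,0],"angular": [0,0,0],"gripper": 50},
    {"dp": [0.231,-0.01,0],"angular": [0,0,0],"gripper": 50},
    {"dp": [0.231,0,0],"angular": [0,0,0],"gripper": 50},
    {"dp": [0.231,0,0],"angular": [0,0,0],"gripper": 50},
    {"dp": [0.22,0,0],"angular": [0,0,0],"gripper": 50},
    {"dp": [0.17,0,0],"angular": [0,0,0],"gripper": 50},
    {"dp": [0,0,0],"angular": [0,0,0],"gripper": 50}
  ]
}}

```text
clock: 27.05
position: [0.4722, -0.3292, 0.0197]
ee_rot: [0.684, 0.185, 0.681, -0.187]
contact_force: [-0.2, 0.8, 0.6]
width: 0.0498
```

```bash
python3 plan.py 471.8 -323.3 5 -30.4 2
```

```text
t 27.05 at [ 472.2 -329.2   19.7] yaw -30.49 w 49.8 tilt [ 0.004 -0.005 -1.   ] q6 -0.2
[0.061, 0.021, -0.014] [-0.0, 0.002, 0.001]
[0.061, 0.021, -0.014] [-0.0, 0.002, 0.001]
step mm 7.952386941710989 deg 0.18375628560758786
```

{"op": "arm_command", "data": {
  "series": [
    {"dp": [0.061,0.021,-0.014],"angular": [0,0.003,0.002],"gripper": 50},
    {"dp": [0.055,0.021,-0.013],"angular": [0,0,0],"gripper": 50},
    {"dp": [0,0,0],"angular": [0,0,0],"gripper": 50},
    {"dp": [0,0,0],"angular": [0,0,0],"gripper": 50},
    {"dp": [0,0,0],"angular": [0,0,0],"gripper": 30},
    {"dp": [0,0,0],"angular": [0,0,0],"gripper": 30},
    {"dp": [0,0,0],"angular": [0,0,0],"gripper": 30},
    {"dp": [0,0,0],"angular": [0,0,0],"gripper": 30}
  ]
}}

```text
clock: 28.05
position: [0.474, -0.3247, 0.0084]
ee_rot: [0.685, 0.185, 0.68, -0.187]
contact_force: [0.2, -0.4, -0.6]
width: 0.0297
```

```bash
python3 plan.py 471.8 -323.3 4 -30.4 1; python3 look.py 22 60
```

```text
t 28.05 at [ 474.  -324.7    8.4] yaw -30.49 w 29.7 tilt [ 0.006 -0.004 -1.   ] q6 -0.19
[0.036, 0.001, -0.022] [-0.001, 0.005, 0.0]
step mm 5.093981444851339 deg 0.4187940439406787
  top 11452 255 190 rect (array([ 483.8, -303.7]), 151.4, 16.4, 59.5) cz 22.0
  top 1487 102 189 rect (array([ 432.3, -255.3]), 42.2, 23.7, -88.6) cz 22.6
  top 526 217 259 rect (array([ 455.3, -312.9]), 29.8, 15.4, 60.6) cz 22.4
  top 540 303 258 rect (array([ 493. , -335.2]), 29.7, 15.8, 59.2) cz 22.5
  top 418 442 326 rect (array([ 538.6, -401.8]), 31.3, 7.2, -68.5) cz 21.4
```

{"op": "arm_command", "data": {
  "series": [
    {"dp": [0.036,0,-0.02],"angular": [-0.001,0.005,0],"gripper": 30},
    {"dp": [0,0,0],"angular": [0,0,0],"gripper": 30},
    {"dp": [0,0,0],"angular": [0,0,0],"gripper": 12},
    {"dp": [0,0,0],"angular": [0,0,0],"gripper": 12},
    {"dp": [0,0,0],"angular": [0,0,0],"gripper": 12},
    {"dp": [0,0,0],"angular": [0,0,0],"gripper": 12},
    {"dp": [0,0,0],"angular": [0,0,0],"gripper": 12},
    {"dp": [0,0,0],"angular": [0,0,0],"gripper": 12}
  ],
  "grip_force": 50
}}

```text
clock: 29.1
position: [0.4719, -0.3235, 0.0037]
ee_rot: [0.682, 0.185, 0.683, -0.185]
contact_force: [-0.2, -1.1, -0.2]
width: 0.0151
```

```bash
python3 plan.py; python3 - <<'E'
from plan import *
p=np.array([.472,-.324,.21]);t=np.array([.6085,-.0175,.21]);n=8;r=down(-30.4);rt=down(-22.0);rv=(r.inv()*rt).as_rotvec();print(rv)
for k in range(n):
    rk=r*R.from_rotvec(rv*k/n); print(np.round(rk.inv().apply((t-p)/n)/.12,3),np.round(rv/n/np.pi*2,3))
E
```

```text
t 29.1 at [ 471.9 -323.5    3.7] yaw -30.4 w 15.1 tilt [-0.001  0.    -1.   ] q6 -0.19
[-0.14660766  0.          0.        ]
[ 0.     0.347 -0.039] [-0.012  0.     0.   ]
[ 0.     0.348 -0.033] [-0.012  0.     0.   ]
[ 0.     0.349 -0.026] [-0.012  0.     0.   ]
[ 0.     0.349 -0.02 ] [-0.012  0.     0.   ]
[ 0.     0.349 -0.013] [-0.012  0.     0.   ]
[ 0.     0.349 -0.007] [-0.012  0.     0.   ]
[ 0.     0.35  -0.001] [-0.012  0.     0.   ]
[0.    0.349 0.006] [-0.012  0.     0.   ]
```

{"op": "arm_command", "data": {
  "series": [
    {"dp": [-0.2,0,0],"angular": [0,0,0],"gripper": 12},
    {"dp": [-0.35,0,0],"angular": [0,0,0],"gripper": 12},
    {"dp": [-0.4,0,0],"angular": [0,0,0],"gripper": 12},
    {"dp": [-0.4,0,0],"angular": [0,0,0],"gripper": 12},
    {"dp": [-0.35,0,0],"angular": [0,0,0],"gripper": 12},
    {"dp": [-0.1,0.1,-0.01],"angular": [0,0,0],"gripper": 12},
    {"dp": [0,0.2,-0.02],"angular": [-0.015,0,0],"gripper": 12},
    {"dp": [0,0.3,-0.03],"angular": [-0.015,0,0],"gripper": 12}
  ]
}}

```text
clock: 30.1
position: [0.4994, -0.2542, 0.2201]
ee_rot: [0.682, 0.172, 0.691, -0.168]
contact_force: [0.8, 0.6, -2.1]
width: 0.0148
```

```bash
python3 plan.py 608 -19 200 -22 8
```

```text
t 30.1 at [ 499.4 -254.2  220.1] yaw -27.86 w 14.8 tilt [-0.011  0.009 -1.   ] q6 -0.11
[0.022, 0.269, -0.014] [-0.008, -0.001, -0.0]
[0.022, 0.27, -0.011] [-0.008, -0.001, -0.0]
[0.022, 0.27, -0.007] [-0.008, -0.001, -0.0]
[0.022, 0.27, -0.004] [-0.008, -0.001, -0.0]
[0.021, 0.27, -0.001] [-0.008, -0.001, -0.0]
[0.021, 0.27, 0.003] [-0.008, -0.001, -0.0]
[0.021, 0.27, 0.006] [-0.008, -0.001, -0.0]
[0.021, 0.27, 0.01] [-0.008, -0.001, -0.0]
step mm 32.47993778947612 deg 0.7396247167302273
```

{"op": "arm_command", "data": {
  "series": [
    {"dp": [0.01,0.31,-0.016],"angular": [-0.009,-0.001,0],"gripper": 12},
    {"dp": [0.01,0.31,-0.012],"angular": [-0.009,-0.001,0],"gripper": 12},
    {"dp": [0.01,0.31,-0.008],"angular": [-0.009,-0.001,0],"gripper": 12},
    {"dp": [0.01,0.31,-0.004],"angular": [-0.009,-0.001,0],"gripper": 12},
    {"dp": [0.01,0.31,0],"angular": [-0.009,-0.001,0],"gripper": 12},
    {"dp": [0.01,0.31,0.004],"angular": [-0.009,-0.001,0],"gripper": 12},
    {"dp": [0,0.2,0.006],"angular": [-0.009,-0.001,0],"gripper": 12},
    {"dp": [0,0,0],"angular": [0,0,0],"gripper": 12}
  ]
}}

```text
clock: 31.1
position: [0.5968, -0.0096, 0.196]
ee_rot: [0.683, 0.137, 0.706, -0.129]
contact_force: [-0.7, -0.0, -1.6]
width: 0.0145
```

```bash
cat > rl.py <<'E'
from m import *; from plan import now,yawof
s,p,r=now(); d=cap('wrist');C=cloud(d);cv2.imwrite('pics/last.png',d['image'])
zt=p[2]+.018; Z=C[...,2]; f=r.inv().apply(C.reshape(-1,3)-p).reshape(C.shape)*1000
print('pos',(p*1000).round(1),'yaw',round(yawof(r.as_matrix()),2),'F',np.round(s['contact_force'],1),'w',round(s['width']*1000,1))
# rail top: points near tool x=-18, |z|<12, y>20
ok=(d['depth']>0)&(abs(f[...,2])<12)&(f[...,1]>25)&(f[...,1]<130)&(abs(f[...,0]+18)<9)
v,u=np.nonzero(ok); g=f[ok]; print('rail pts',len(g),'x med',np.median(g[:,0]).round(1),'pitch deg',np.degrees(np.polyfit(g[:,1],g[:,0],1)[0]).round(2))
q=r.inv().apply(plane(d,np.c_[u,v],p[2]+np.median(-g[:,0])/1000)-p)*1000
print('rail y max',np.percentile(q[:,1],99.7).round(1),'z range',np.percentile(q[:,2],[1,99]).round(1),'yaw rel',np.degrees(np.polyfit(q[:,1],q[:,2],1)[0]).round(2))
for u,v,w in blobs(d,(abs(Z-.139)<.006)&~ok,.139,20):
    t=r.inv().apply(w-p)*1000; print('z139 blob',len(u),(int(u.mean()),int(v.mean())),'world',np.round(w.mean(0)*1000,1)[:2],'tool mean',t.mean(0).round(1),'min',t.min(0).round(1)[1:],'max',t.max(0).round(1)[1:])
E
python3 rl.py; python3 plan.py 608.7 -17.5 160 -22 3
```

```text
pos [596.8  -9.6 196. ] yaw -21.7 F [-0.7 -0.  -1.6] w 14.5
rail pts 7619 x med -18.2 pitch deg -0.34
rail y max 98.9 z range [-7.9  7.7] yaw rel 0.25
z139 blob 183 (313, 99) world [652.6  49.9] tool mean [56.4 75.6 31.9] min [70.9 28.5] max [80.2 35.1]
t 31.15 at [596.2 -10.5 195.9] yaw -21.75 w 15.0 tilt [-0.031  0.017 -0.999] q6 0.23
[0.098, -0.006, 0.043] [0.001, -0.007, -0.001]
[0.099, -0.006, 0.042] [0.001, -0.007, -0.001]
[0.099, -0.005, 0.041] [0.001, -0.007, -0.001]
step mm 12.877005022582814 deg 0.6782015079827682
```

View pics/last.png

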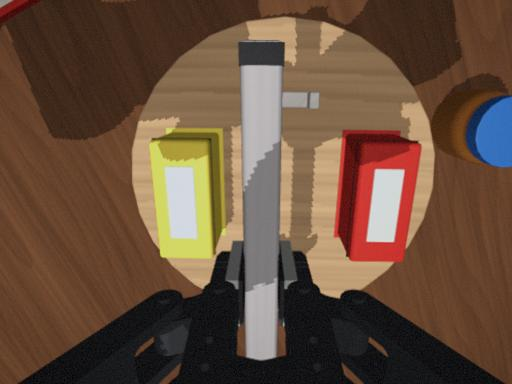

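The held rail runs from its far end at (262,48) down between the fingers. The far post is at (305,100), and both boxes stand on their marks. Now correct the tilt and centre over the seats.

{"op": "arm_command", "data": {
  "series": [
    {"dp": [0.06,-0.004,0.043],"angular": [0.001,-0.007,-0.001],"gripper": 12},
    {"dp": [0.06,-0.004,0.042],"angular": [0.001,-0.007,-0.001],"gripper": 12},
    {"dp": [0.06,-0.004,0.041],"angular": [0,-0.007,0],"gripper": 12},
    {"dp": [0,0,0],"angular": [0,0,0],"gripper": 12},
    {"dp": [0,0,0],"angular": [0,0,0],"gripper": 12},
    {"dp": [0,0,0],"angular": [0,0,0],"gripper": 12},
    {"dp": [0,0,0],"angular": [0,0,0],"gripper": 12},
    {"dp": [0,0,0],"angular": [0,0,0],"gripper": 12}
  ]
}}

```text
clock: 32.15
position: [0.6083, -0.0205, 0.1712]
ee_rot: [0.693, 0.136, 0.695, -0.136]
contact_force: [-0.2, -0.2, -2.1]
width: 0.0147
```

```bash
python3 rl.py; python3 plan.py 608.7 -17.5 155 -22 2
```

```text
pos [608.3 -20.5 171.2] yaw -22.18 F [-0.2 -0.2 -2.1] w 14.7
rail pts 7626 x med -18.3 pitch deg -0.29
rail y max 98.8 z range [-7.9  7.7] yaw rel 0.26
z139 blob 239 (288, 89) world [652.6  49.8] tool mean [32.2 81.8 14.5] min [76.8 11.5] max [86.9 17.5]
z139 blob 233 (229, 89) world [623.8  61.5] tool mean [ 32.2  81.7 -16.6] min [ 76.8 -19.6] max [ 86.4 -13.5]
z139 blob 53 (239, 332) world [565.8 -86.1] tool mean [ 32.3 -76.8 -14.6] min [-82.4 -15.9] max [-71.2 -12.9]
z139 blob 83 (281, 332) world [592.2 -96.9] tool mean [ 32.2 -76.9  14. ] min [-82.4  11.7] max [-71.1  16. ]
t 32.2 at [608.3 -20.4 171.3] yaw -22.18 w 14.9 tilt [-0.002  0.    -1.   ] q6 0.24
[0.068, 0.012, -0.003] [-0.001, -0.001, 0.0]
[0.068, 0.012, -0.003] [-0.001, -0.001, 0.0]
step mm 8.264827059013815 deg 0.10505882408440437
```

{"op": "arm_command", "data": {
  "series": [
    {"dp": [0.06,0.01,-0.003],"angular": [-0.001,-0.001,0],"gripper": 12},
    {"dp": [0.06,0.01,-0.003],"angular": [-0.001,0,0],"gripper": 12},
    {"dp": [0.05,0.002,0],"angular": [0,0,0],"gripper": 12},
    {"dp": [0,0,0],"angular": [0,0,0],"gripper": 12},
    {"dp": [0,0,0],"angular": [0,0,0],"gripper": 12},
    {"dp": [0,0,0],"angular": [0,0,0],"gripper": 12},
    {"dp": [0,0,0],"angular": [0,0,0],"gripper": 12},
    {"dp": [0,0,0],"angular": [0,0,0],"gripper": 12}
  ]
}}

```text
clock: 33.2
position: [0.6087, -0.0174, 0.1493]
ee_rot: [0.694, 0.135, 0.694, -0.135]
contact_force: [-0.2, -0.4, -2.3]
width: 0.0147
```

```bash
python3 rl.py; python3 plan.py 608.7 -17.5 140 -22 2
```

```text
pos [608.7 -17.4 149.3] yaw -21.97 F [-0.2 -0.4 -2.3] w 14.7
rail pts 7613 x med -18.3 pitch deg -0.31
rail y max 98.8 z range [-7.9  7.7] yaw rel 0.27
z139 blob 307 (227, 95) world [623.8  61.6] tool mean [ 10.3  78.9 -15.5] min [ 73.9 -18.6] max [ 83.7 -12.4]
z139 blob 306 (294, 96) world [652.6  49.8] tool mean [10.3 78.8 15.6] min [73.9 12.4] max [83.7 18.7]
z139 blob 23 (282, 352) world [594.2 -89.5] tool mean [ 10.3 -72.3  13.5] min [-74.4  12.4] max [-70.4  15. ]
t 33.25 at [608.7 -17.4 149.4] yaw -21.97 w 14.8 tilt [-0. -0. -1.] q6 0.24
[0.039, -0.0, 0.0] [0.0, -0.0, 0.0]
[0.039, -0.0, 0.0] [0.0, -0.0, 0.0]
step mm 4.677008804972187 deg 0.02180521418121916
```

Everything is centred: the rail end is 19.95 mm beyond the post centre, against 20 wanted. Lower it.

{"op": "arm_command", "data": {
  "series": [
    {"dp": [0.04,0,0],"angular": [0,0,0],"gripper": 12},
    {"dp": [0.04,0,0],"angular": [0,0,0],"gripper": 12},
    {"dp": [0.04,0,0],"angular": [0,0,0],"gripper": 12},
    {"dp": [0.02,0,0],"angular": [0,0,0],"gripper": 12},
    {"dp": [0,0,0],"angular": [0,0,0],"gripper": 12},
    {"dp": [0,0,0],"angular": [0,0,0],"gripper": 12},
    {"dp": [0,0,0],"angular": [0,0,0],"gripper": 12},
    {"dp": [0,0,0],"angular": [0,0,0],"gripper": 12}
  ]
}}

```text
clock: 34.25
position: [0.6087, -0.0174, 0.1312]
ee_rot: [0.694, 0.135, 0.694, -0.135]
contact_force: [-0.3, -0.7, -1.6]
width: 0.0142
```

```bash
python3 rl.py; python3 plan.py 608.7 -17.5 129.3 -22 2
```

```text
pos [608.7 -17.4 131.2] yaw -21.97 F [-0.3 -0.7 -1.6] w 14.2
rail pts 7622 x med -18.3 pitch deg -0.34
rail y max 98.8 z range [-7.9  7.7] yaw rel 0.26
z139 blob 392 (223, 96) world [623.8  61.7] tool mean [ -7.8  79.  -15.5] min [ 74.  -18.7] max [ 83.9 -12.2]
z139 blob 384 (299, 96) world [652.6  49.9] tool mean [-7.8 78.9 15.6] min [74.  12.3] max [83.5 18.8]
z139 blob 115 (236, 245) world [602.1  -2.7] tool mean [ -7.8  11.2 -11.6] min [  8.8 -14.8] max [13.6 -8.9]
z139 blob 112 (284, 245) world [623.2 -11.1] tool mean [-7.8 11.2 11.1] min [8.8 8.5] max [13.6 14.4]
z139 blob 85 (223, 254) world [594.4  -4.7] tool mean [ -7.8   6.4 -18. ] min [  4.5 -21.2] max [  8.3 -15.3]
z139 blob 94 (298, 254) world [627.6 -18.3] tool mean [-7.8  6.3 17.9] min [ 3.9 14.9] max [ 8.3 21.3]
t 34.3 at [608.6 -17.4 131.3] yaw -21.98 w 14.7 tilt [-0.001 -0.    -1.   ] q6 0.24
[0.008, -0.0, 0.0] [0.0, -0.0, 0.0]
[0.008, -0.0, 0.0] [0.0, -0.0, 0.0]
step mm 0.9827514594831342 deg 0.0215184707358095
```

{"op": "arm_command", "data": {
  "series": [
    {"dp": [0.008,0,0],"angular": [0,0,0],"gripper": 12},
    {"dp": [0.006,0,0],"angular": [0,0,0],"gripper": 12},
    {"dp": [0,0,0],"angular": [0,0,0],"gripper": 12},
    {"dp": [0,0,0],"angular": [0,0,0],"gripper": 12},
    {"dp": [0,0,0],"angular": [0,0,0],"gripper": 12},
    {"dp": [0,0,0],"angular": [0,0,0],"gripper": 12},
    {"dp": [0,0,0],"angular": [0,0,0],"gripper": 12},
    {"dp": [0,0,0],"angular": [0,0,0],"gripper": 12}
  ]
}}

```text
clock: 35.3
position: [0.6087, -0.0174, 0.1296]
ee_rot: [0.694, 0.135, 0.694, -0.135]
contact_force: [1.1, 0.1, -1.8]
width: 0.0149
```

```bash
python3 rl.py|head -4
```

```text
pos [608.7 -17.4 129.6] yaw -21.97 F [ 1.1  0.1 -1.8] w 14.9
rail pts 7617 x med -18.2 pitch deg -0.31
rail y max 98.8 z range [-7.9  7.7] yaw rel 0.26
z139 blob 405 (222, 96) world [623.8  61.7] tool mean [ -9.4  79.  -15.6] min [ 74.1 -18.7] max [ 83.9 -12.4]
```

{"op": "arm_command", "data": {
  "series": [
    {"dp": [0,0,0],"angular": [0,0,0],"gripper": 18},
    {"dp": [0,0,0],"angular": [0,0,0],"gripper": 24},
    {"dp": [0,0,0],"angular": [0,0,0],"gripper": 32},
    {"dp": [0,0,0],"angular": [0,0,0],"gripper": 32},
    {"dp": [0,0,0],"angular": [0,0,0],"gripper": 32},
    {"dp": [-0.1,0,0],"angular": [0,0,0],"gripper": 32},
    {"dp": [-0.25,0,0],"angular": [0,0,0],"gripper": 32},
    {"dp": [-0.35,0,0],"angular": [0,0,0],"gripper": 32}
  ]
}}

```text
clock: 36.35
position: [0.6074, -0.0172, 0.2146]
ee_rot: [0.692, 0.135, 0.696, -0.135]
contact_force: [-0.3, 0.0, 0.6]
width: 0.0318
```

{"op": "arm_command", "data": {
  "series": [
    {"dp": [-0.35,0,0],"angular": [0,0,0],"gripper": 32},
    {"dp": [-0.3,0,0],"angular": [0,0,0],"gripper": 32},
    {"dp": [-0.2,0,0],"angular": [0,0,0],"gripper": 32},
    {"dp": [0,0,0],"angular": [0,0,0],"gripper": 32},
    {"dp": [0,0,0],"angular": [0,0,0],"gripper": 32},
    {"dp": [0,0,0],"angular": [0,0,0],"gripper": 32},
    {"dp": [0,0,0],"angular": [0,0,0],"gripper": 32},
    {"dp": [0,0,0],"angular": [0,0,0],"gripper": 32}
  ]
}}

```text
clock: 37.35
position: [0.6076, -0.0172, 0.3238]
ee_rot: [0.694, 0.135, 0.694, -0.135]
contact_force: [-0.5, -0.2, -0.0]
width: 0.0321
```

```bash
python3 - <<'E'
from m import *
d=cap('wrist');C=cloud(d);Z=C[...,2];cv2.imwrite('pics/fin.png',d['image'])
h=cv2.cvtColor(d['image'],cv2.COLOR_BGR2HSV).astype(int)
for l,s,z,n in [('rail',abs(Z-.147)<.004,.147,300),('boxes',abs(Z-.105)<.006,.105,500),('prong',abs(Z-.139)<.0035,.139,20),('disc',abs(Z-.05)<.006,.05,3000),('jar',(h[...,0]>100)&(h[...,0]<130)&(h[...,1]>120)&(Z>.06),.075,300)]:
    for u,v,p in blobs(d,s,z,n): print(l,len(u),(int(u.mean()),int(v.mean())),rect(p),'cz',round(np.median(Z[v,u])*1000,1))
d=cap('scene');C=cloud(d);Z=C[...,2];cv2.imwrite('pics/fs.png',d['image']);M=masks(d['image'])
for l,s,z,n in [('rail',(abs(Z-.147)<.006),.147,60),('jar',M['blue']&(Z>.06),.075,100),('85',abs(Z-.0865)<.0085,.085,100),('sauce',(Z>.12)&(Z<.14),.13,60),('boxtop',(abs(Z-.105)<.006),.105,100)]:
    for u,v,p in blobs(d,s,z,n): print('scene',l,len(u),rect(p))
E
python3 plan.py
```

```text
rail 2884 (261, 159) (array([608.1, -17.4]), 198.0, 16.4, 67.9) cz 146.9
boxes 3204 (193, 160) (array([535.5,  11.9]), 97.7, 46.5, 68.1) cz 105.0
boxes 3271 (329, 160) (array([681.5, -47. ]), 97.9, 46.4, 67.7) cz 105.1
prong 65 (245, 92) (array([623.1,  61.7]), 9.5, 5.0, 67.4) cz 139.2
prong 64 (277, 92) (array([652.4,  49.9]), 9.5, 5.0, 68.8) cz 138.8
prong 41 (247, 237) (array([563.4, -84.6]), 10.2, 4.6, 67.3) cz 138.8
prong 42 (275, 237) (array([593. , -96.5]), 10.1, 4.6, 68.8) cz 138.7
disc 25115 (261, 134) (array([608.7, -17.8]), 286.0, 285.7, 9.8) cz 50.0
jar 2006 (414, 112) (array([802.4, -35.9]), 61.7, 59.6, -62.7) cz 75.1
scene rail 210 (array([213.2, 830.9]), 252.2, 101.8, 42.1)
scene rail 371 (array([69.5, 55.1]), 330.9, 45.5, 76.1)
scene rail 80 (array([627.2, 870.7]), 77.3, 41.7, 15.1)
scene rail 477 (array([612.9, -20. ]), 198.3, 20.8, 67.8)
scene jar 488 (array([808.1, -41. ]), 61.1, 56.6, -37.2)
scene 85 788 (array([-453.8, -102.4]), 707.5, 43.5, -89.8)
scene 85 301 (array([202.3, 823. ]), 278.5, 111.0, 26.9)
scene 85 124 (array([629.6, 875.7]), 79.1, 55.3, 20.9)
scen
[... 422 characters left out ...]
, -162.3]), 541.3, 51.6, 90.0)
scene sauce 360 (array([203.7, 830. ]), 263.7, 135.3, 37.2)
scene sauce 488 (array([71.3, 54.9]), 332.7, 51.0, 75.4)
scene sauce 151 (array([628.1, 873.6]), 79.0, 60.0, 15.5)
scene sauce 312 (array([622.1, -22.2]), 200.2, 25.2, 67.8)
scene sauce 100 (array([ 524.1, -419.2]), 28.2, 22.3, 15.5)
scene boxtop 514 (array([-449.8, -129.9]), 629.9, 34.0, -90.0)
scene boxtop 234 (array([208.3, 830.7]), 264.6, 111.0, 37.4)
scene boxtop 132 (array([59.7,  2.1]), 192.7, 29.2, 81.0)
scene boxtop 507 (array([539.1,   8.9]), 99.5, 48.9, 68.5)
scene boxtop 672 (array([686.4, -50.6]), 99.3, 47.4, 67.7)
t 37.45 at [607.7 -17.2 324. ] yaw -21.97 w 31.8 tilt [ 0. -0. -1.] q6 0.24
```

View pics/fin.png

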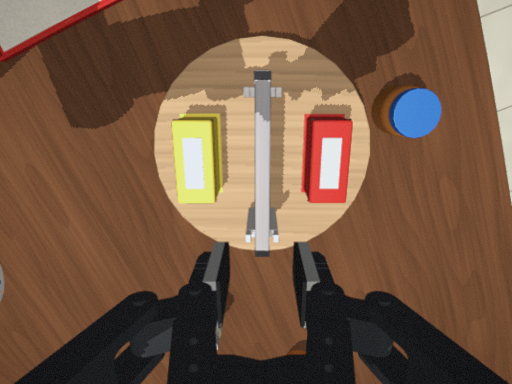

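The final view shows the rail in both notches (posts at (262,92) and (262,237)). The yellow box at (193,160) and the red box at (329,160) are on their marks, and the jar at (414,112) hasn't moved. Hand in.

```bash
python3 -c "
from rig import sign_off; print(sign_off())"
```

```text
the job is handed in; nothing more can be done
None
```

I placed the red box on the red mark, then the yellow box on the yellow mark, then laid the rail in both notches. I handed the job in at about 37.5 s of the 67 s allowed.

**Last checks from the wrist camera:**
- **Rail:** its top is 146.9 mm above the counter, against 147 mm when fully seated. Its centre is within 0.1 mm of the midpoint of the fork posts, and it lies at 67.9°.
- **Boxes:** their tops read 105 mm, so both stand upright. Their yaws are 67.7° (red) and 68.1° (yellow), against about 68° for the stand. Their centres are within about 1.5 mm of where the marks should be.
- **Turntable:** it still reads about 67.9–68°, the same as at the start, so I saw no turn.
- **Bystanders:** the shaker, sauce bottle, mug and jar are within 1 mm of their first readings from the same scene camera. The mug's outline is blurry and reads slightly less exactly.

**Disagreement:** the scene and side cameras' absolute positions differed by up to about 10 mm, with the wrist camera in between. I relied on the wrist camera and compared each part with its mark or post in the same picture.

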